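Shingle blanking plates in a tray and close the divider

TASK

The longest of three steel plates already leans on the sloping rest in the aluminium tray; carry the overlapping fan on with the two loose ones: the middle-sized plate flat on top of it, then the shortest on top of that, each square and in the middle of the rest, with its lower edge really standing on the tray floor, not hanging clear of it, so that the lower edges step down the tray like shingles. Then slide the tray's divider up to the lower edge of the last plate so that the fan cannot slip. Leave the first plate and the other things on the bench as they are.

Things in the scene. Friction and masses are not known exactly. Their poses are not given: they have to be found in the camera images.
- fan_tray: aluminium tray fixed to the bench, 290 mm long (its x) by 122 mm wide (its y), floor 5 mm thick, walls 16 mm high (rims 18.5 mm). Origin: centre of its underside. The sloping rest is at its +x half, the divider in its -x half.
- rest_face (a point): on the upper face of the fixed steel rest (50 mm wide, 70 mm long), mid-width, on the line where it meets the floor. x runs 22 deg up the slope, y across, z square out of the face. In this frame the first plate has its centre at z 3.5 mm, x half its length; each next plate is 7 mm further out (z) and its lower edge 17.3 mm further down (-x). Plates overhang the rest's top.
- rest_foot (a point): the same point with the tray's axes: x along the floor towards the high side, z up; 35 mm from the tray's centre, 5 mm above the bench. Lower edges step 18.7 mm along the floor from here towards -x. Friction (about 0.6) holds a plate on the slope where it is let go: it does not slide down by itself.
- plate_long: loose steel plate, 44 mm wide (its y), 7 mm thick (its z), 110 mm long (its x), the longest of the three, 0.19 kg. Both ends and both faces are alike. Already lies in place on the rest, lower edge on the tray floor, held only by friction. Origin at its centre.
- plate_mid: loose steel plate, 44 mm wide (its y), 7 mm thick (its z), 90 mm long (its x), the middle one, 0.16 kg. Both ends and both faces are alike. Starts flat on the bench, left of the dark blue instrument cover. Origin at its centre.
- plate_short: loose steel plate, 44 mm wide (its y), 7 mm thick (its z), 70 mm long (its x), the shortest, 0.12 kg. Both ends and both faces are alike. Starts flat on the bench, left of the dark blue instrument cover. Origin at its centre.
- divider (a joint): position of the divider along the tray in m: 0 at its stop near the tray's -x end, growing towards the rest, 0.15 at most. It slides with about 1.5 N of friction and stays where it is left. With the fan in place it touches the last plate at about 0.113.
- divider_grip (a point): middle of the divider's upright black grip block (12 mm along the tray, 36 mm across it, 30 mm high; its top is 10 mm above this point), 47 mm above the bench. Axes as the tray's. Below the block is a steel cross wall, 4 mm thick and 108 mm wide, 23 mm high.
- divider_face (a point): point on the divider's wall face that looks to the rest, 4 mm above the tray floor; axes as the tray's.
- wire_spool: bystander: grey-white spool, 55 mm across, 33 mm high, standing near the plates; origin under its centre
- blue_cap: bystander: blue ribbed screw cap, 45 mm across, 36 mm high, near the plates; origin under its centre
- tape_roll: bystander: roll of black tape, 60 mm across, 18 mm high, lying right of the tray; origin under its centre
- fuse_box: bystander: small carton, 44 x 62 x 30 mm, beyond the tray; origin under its centre

How it is judged:
By the outcome, as a careful person would: the job done as asked, in the order asked, and still so for the second after the job is handed in, with the robot touching nothing.
It also fails if it takes over 72 s, if anything falls off the work surface, if the arm or the gripper's body presses on something with over 40 N, if the wrist force passes 120 N, or if a joint passes its speed limit or range.

ROBOT

A 7-joint arm with a two-finger parallel gripper is mounted at the origin on a cart in front of the work surface, level with it; the furniture and walls round the work are solid. World frame = base frame: x ahead of the robot, y to its left, z up, the work surface at z = 0. Lengths are in m, angles in rad, forces in N, time in s.
With the tool pointing down it reaches from about 0.4 to 0.925 m from the base axis. Payload 4.1 kg.
Tool frame: the origin (TCP) lies midway between the tips of the shut fingers; the grasp point (between the pads) lies 19 mm behind it; z points along the fingers, y is the line along which they close (so a half turn about z gives the same grasp; the last joint's range is limited). The gripper opens to 85 mm and grips with 20 to 120 N. Pads are 22 mm wide; open, the fingers measure 114 mm over their backs; the gripper's body (76 mm by 85 mm) begins 54 mm behind the grasp point. The pads swing forward as they close: fully open they stand 13 mm farther back than shut.
Start: joints at [-1.204, 0.398, 0.045, 1.537, -0.019, 1.207, -0.051], TCP at [0.292, 0.581, 0.231] pointing down, gripper open.
Joint ranges: [-2.82, 2.82], [-0.49, 2.23], [-1.37, 1.46], [0, 2.46], [-1.36, 4.5], [0.23, 2], [-2.94, 2.94]. Speed limits (rad/s): [2.57, 2.57, 3.14, 3.14, 3.14, 3.14, 3.14].

INTERFACE

Orientations are given as a unit quaternion [w, x, y, z].
In Python, from plant import monitor, imaging, ticket, recognise, outline_of gives the robot as it stands.
- The arm moves only by the tool servo_tool, never from a script. Its argument "steps" is a list of rows, each an object of numbers: "x", "y", "z": the shift along the tool's x, y, z in mm; "twist": the turn about the tool's z in rad; "hand": the finger opening in mm, from 0 to 85.4. In form: [{"x": .., "y": .., "z": .., "twist": .., "hand": ..}, ...]. A call has 1 to 20 rows; each row shifts and turns the commanded pose from where the row before left it, along the tool's axes as they then stand; what a row does not reach is not made up. A row lasts 1/10 s, in which the tool goes at most 50 mm and 8.59 degrees, less where a joint would pass 70% of its speed; a pose out of reach is approached as far as the arm can. A call is refused whole if a number of a shift passes 50 or a number of a turn 0.15, either way. A call with a gripper value outside its range is refused whole. The fingers move at their own pace and stop on an object; "newtons" is the grip in N (left out, the last holds). Time passes only in rows, so rows that do not move let the fingers close. It gives the time, the measured TCP pose, the force, the opening and the grip force at its end, in the units of the state.
- monitor.read_state(): the state, without advancing time (a new reading comes with each control period).
- imaging.capture(name): name is "scene" or "top"; returns a dict with "frame" (480x640x3 uint8, blue, green, red), "depth" (480x640 float32, m along the optical axis (not along the pixel's ray), 0 where there is no reading), "fx", "fy", "cx", "cy" (pixels), "origin" and "attitude" of the camera in the world. Camera axes: x right, y down, z forward; pixel columns grow to the right and rows downward; lengths in m; the calibration is good to about 2 mm. A picture is of the moment at which its call begins.
- ticket.job_done(): hands the job in; it is judged then, once.
Trained networks look in the newest picture that a camera, given by its name, has taken for a name from the list of things; names that differ only in an ending like _2 or _b are one class to them, and where a whole thing is asked for, a point or a joint stands for the part that bears it (a point fixed in the world has none). Each returns a list of dicts, best first, with "confidence" (0 to 1); they miss things now and then, are a little off and sometimes report something else, mostly with a low value. They report only what shows in the picture. A call takes as long as a camera call.
- recognise(camera, query): "extent" ([centre column, centre row, width, height] in pixels, round what is visible of it).
- outline_of(camera, query): "region" (480x640 bool, what is visible of it) and "extent" ([centre column, centre row, width, height] in pixels, round what is visible of it).
The state is a dict: "time_s": time; "joints": joint angles; "joint_vel": joint speeds; "effort": joint torques, N m; "tcp_pos": TCP position; "tcp_rot": TCP orientation; "ft_force": force on the tool from outside, world axes, zero at the start; "wrist_torque": the same for the moment, N m; "opening": opening from 0.0 (shut) to 1.0 (fully open); "finger_force": force on a finger pad.
Only numpy, scipy, OpenCV 4.12 (cv2) and the standard library are available. Lean on these libraries where they do the work, as an engineer would, in place of code of your own. Each camera call takes 0.05 s, during which the arm holds its last target. There are 200 camera calls.

## Working session

There is one attempt and no reset: what is moved stays moved. The work goes in short steps, Python scripts to look and compute and a tool call to move; the robot and the scene stay as the last step left them, time stands still between calls to the robot, and variables do not carry over. Pictures are saved under pics/ and viewed, at most 10 in all, crops included, and the job is handed in when it is done.

Besides the shell and the picture viewer there is one more tool, called after "Request:" as name([rows], argument=value, ...), one row to a line, values as JSON. servo_tool: Moves the arm, as the interface text tells. Its arguments: {"type":"object","properties":{"steps":{"type":"array"},"newtons":{"type":"number"}},"required":["steps"]}

```bash
ls; mkdir -p pics
cat > h.py <<'E'
import numpy as np, cv2
from scipy.spatial.transform import Rotation as R
from plant import monitor, imaging, ticket, recognise, outline_of
def rot(q): 
    q=np.array(q,float)
    return q if q.shape==(3,3) else R.from_quat(q[[1,2,3,0]]).as_matrix()
def cloud(c):
    v,u=np.mgrid[0:480,0:640]; d=c["depth"]
    P=np.stack([(u-c["cx"])/c["fx"]*d,(v-c["cy"])/c["fy"]*d,d],-1)
    W=P@rot(c["attitude"]).T+np.array(c["origin"]); W[d<=0]=np.nan
    return W
E
python3 - <<'E'
from h import *
s=monitor.read_state(); print(s)
for n in ("scene","top"):
    c=imaging.capture(n); cv2.imwrite(f"pics/{n}0.png",c["frame"]); np.savez(f"/tmp/{n}.npz",**{k:np.array(v) for k,v in c.items()})
    W=cloud(c); print(n,c["origin"],c["attitude"],c["fx"])
    for q in ["fan_tray","plate_long","plate_mid","plate_short","divider_grip","wire_spool","blue_cap","tape_roll","fuse_box"]:
        for o in outline_of(n,q)[:3]:
            P=W[o["region"]]; P=P[~np.isnan(P[:,0])]
            if len(P)<5: continue
            r=cv2.minAreaRect((P[:,:2]*1000).astype(np.float32))
            print(q,round(o["confidence"],2),np.round(o["extent"]),"med",np.round(np.median(P,0),3),"z95",round(np.percentile(P[:,2],95),3),"rect",np.round(r[0]),np.round(r[1]),round(r[2],1))
E
```

```text
pics
{'time_s': 0.0, 'joints': array([-1.20398958,  0.39918872,  0.04502361,  1.53790633, -0.01871298,
        1.20687065, -0.05071923]), 'joint_vel': array([ 0.00049607, -0.00010339,  0.00177352,  0.00092558,  0.00047997,
       -0.00118106,  0.00100511]), 'effort': array([-1.91967833e-04, -4.75112772e+01,  1.36421699e+00, -2.54229981e+01,
        1.15149608e-02,  9.18727310e-03, -1.32193665e-05]), 'tcp_pos': array([0.29162851, 0.58019197, 0.23025364]), 'tcp_rot': array([-1.66847549e-04,  2.30756071e-01,  9.73011143e-01, -9.61409494e-04]), 'ft_force': array([0.40996151, 0.2216079 , 0.05698293]), 'wrist_torque': array([ 0.00947144,  0.04642769, -0.02480369]), 'finger_force': 0.0, 'opening': 0.9982479054616505}
scene [-0.19916501 -1.34365477  0.81468729] [-0.50309483  0.82208253 -0.21992038  0.15070146] 548.2472614845844
fan_tray 0.57 [348. 318. 116.  50.] med [ 0.475 -0.394  0.004] z95 0.022 rect [ 499. -390.] [131. 292.] 81.7
plate_long 0.84 [380. 303.  42.  27.] med [ 0.582 -0.406  0.029] z95 0.048 rect [ 615. -392.] [176.  84.] 22.8
divider_grip 0.49 [318. 320.  18.  29.] med [ 0.
[... 1076 characters left out ...]
[0.674 0.323 0.034] z95 0.039 rect [675. 325.] [53. 52.] 26.3
wire_spool 0.64 [422. 306.  43.  13.] med [ 0.416 -0.368  0.041] z95 0.062 rect [ 416. -374.] [108.  15.] 81.1
blue_cap 0.69 [208. 178.  15.  20.] med [0.75  0.204 0.034] z95 0.041 rect [752. 205.] [34. 40.] 43.9
tape_roll 0.89 [474. 318.  23.  23.] med [ 0.389 -0.508  0.018] z95 0.023 rect [ 387. -509.] [58. 60.] 0.0
tape_roll 0.32 [211. 176.  19.  19.] med [0.749 0.203 0.034] z95 0.041 rect [751. 204.] [37. 40.] 46.1
fuse_box 0.85 [414. 186.  21.  22.] med [ 0.737 -0.344  0.03 ] z95 0.036 rect [ 742. -345.] [54. 67.] 13.0
fuse_box 0.46 [426. 277.  60. 115.] med [ 0.481 -0.381  0.007] z95 0.023 rect [ 502. -391.] [131. 297.] 81.0
```

Run:
```python
import cv2,numpy as np
t=cv2.imread("pics/top0.png"); s=cv2.imread("pics/scene0.png")
a=cv2.resize(t[140:360,130:510],(760,440),interpolation=cv2.INTER_CUBIC)
cv2.imwrite("pics/a.png",a)
b=cv2.resize(s[180:400,240:460],(600,600),interpolation=cv2.INTER_CUBIC); cv2.imwrite("pics/b.png",b)
```

```text
(no output)
```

View pics/a.png

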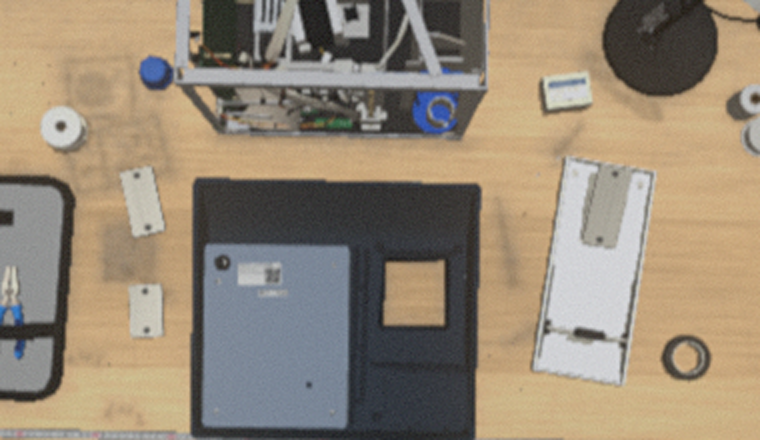

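View pics/b.png

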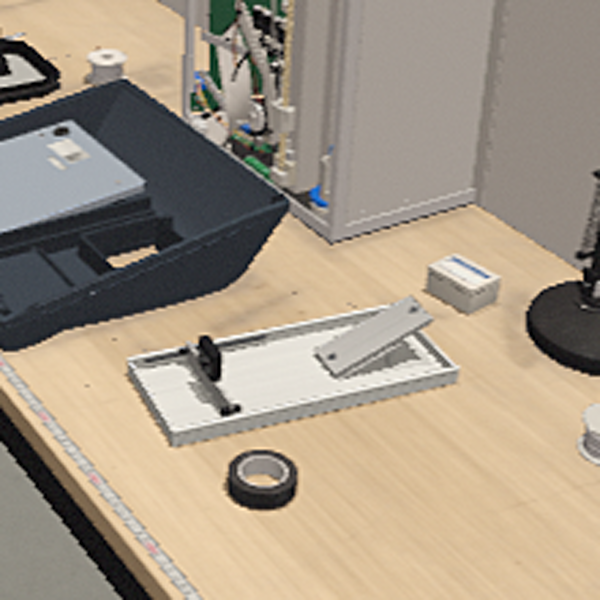

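The top view shows the mid plate at crop (142,200), the short plate at (146,310), and the tray at (600,270). The divider is at the near end at (588,333) and plate_long sits on the rest at (606,205). Next I'll refine the poses.

```bash
cat >> h.py <<'E'
def onplane(c,uv,z):
    uv=np.asarray(uv,float); d=np.stack([(uv[:,0]-c["cx"])/c["fx"],(uv[:,1]-c["cy"])/c["fy"],np.ones(len(uv))],-1)@rot(c["attitude"]).T
    o=np.array(c["origin"]); return o+d*((z-o[2])/d[:,2])[:,None]
def blob(c,region,z):
    v,u=np.nonzero(region); P=onplane(c,np.stack([u,v],-1),z)[:,:2]*1000
    m=P.mean(0); w,V=np.linalg.eigh(np.cov((P-m).T)); a=V[:,1]*np.sign(V[0,1])
    return m,np.degrees(np.arctan2(a[1],a[0])),np.sqrt(12*w[::-1])
def goto(p,yaw_tool_y=None):
    """world target mm -> tool shifts mm (current measured)"""
    s=monitor.read_state(); M=rot(s["tcp_rot"]); d=np.array(p)-s["tcp_pos"]*1000
    print("tcp",np.round(s["tcp_pos"]*1000,1),"shift tool",np.round(M.T@d,1))
    if yaw_tool_y is not None:  # desired angle of tool x in world, mod 180
        cur=np.degrees(np.arctan2(M[1,0],M[0,0])); e=(yaw_tool_y-cur+90)%180-90
        print("cur x-axis",round(cur,2),"twist rad (tool z down => minus)",round(-np.radians(e),4))
E
python3 - <<'E'
from h import *
s=monitor.read_state(); M=rot(s["tcp_rot"]); print(np.round(M,3))
for n in ("top","scene"):
    c=imaging.capture(n); W=cloud(c)
    for q,z in [("plate_mid",.007),("plate_short",.007),("plate_long",.03),("fan_tray",.0185),("divider_grip",.05)]:
        o=outline_of(n,q)
        if o and n=="top": print(n,q,o[0]["confidence"],[np.round(x,1) for x in blob(c,o[0]["region"],z)])
    # tray rim points
    Z=W[...,2]
    print("cover max z",np.nanmax(Z[(W[...,0]>.2)&(W[...,0]<.6)&(abs(W[...,1])<.28)]), "bench z", np.nanmedian(Z[(W[...,0]>.3)&(W[...,0]<.5)&(W[...,1]<-.25)&(W[...,1]>-.3)]), np.nanmedian(Z[(W[...,0]>.48)&(W[...,0]<.52)&(W[...,1]>.17)&(W[...,1]<.25)]))
    o=outline_of(n,"plate_long")[0]["region"]; P=W[o]; P=P[~np.isnan(P[:,0])]
    m=np.median(P,0); Q=P[np.abs(P-m).max(1)<.06]
    A=np.c_[Q[:,:2],np.ones(len(Q))]; k=np.linalg.lstsq(A,Q[:,2],rcond=None)[0]; 
    r=np.abs(A@k-Q[:,2])<.004; k=np.linalg.lstsq(A[r],Q[r,2],rcond=None)[0]
    print(n,"long plane slope",np.degrees(np.arctan(np.hypot(*k[:2]))),"dir",np.degrees(np.arctan2(k[1],k[0])),"z range",np.percentile(Q[r,2],[2,50,98]),Q[r].mean(0))
E
```

```text
[[-0.893  0.449  0.   ]
 [ 0.449  0.893  0.   ]
 [-0.     0.    -1.   ]]
top plate_mid 0.68 [array([579.4, 219.9]), np.float64(11.9), array([90.3, 44.1])]
top plate_short 0.72 [array([434.9, 208.2]), np.float64(2.7), array([69.7, 48. ])]
top plate_long 0.6 [array([ 480.4, -380.4]), np.float64(-7.9), array([264.1, 130.5])]
top fan_tray 0.62 [array([ 485.5, -383.7]), np.float64(-7.7), array([278.3, 133.2])]
top divider_grip 0.65 [array([ 416.8, -364.3]), np.float64(82.2), array([97.7, 12.2])]
cover max z 0.7207133510473046 bench z 0.0010063113846380256 0.0015116573118791887
top long plane slope 2.8723855645868044 dir 146.35547162882276 z range [0.00237    0.00707085 0.01282076] [ 0.4838372  -0.38701638  0.00710582]
cover max z 0.7163899279745678 bench z -0.0019533600610524005 -0.7528206144682069
scene long plane slope 21.989926133436743 dir -14.742938722169384 z range [0.00949502 0.02886758 0.04914651] [ 0.58115347 -0.40595916  0.02901287]
```

Run:
```python
from h import *
c=dict(np.load("/tmp/top.npz")); W=cloud(c); f=c["frame"]
g=cv2.cvtColor(f,cv2.COLOR_BGR2GRAY)
print("cover z", np.nanpercentile(W[...,2][(W[...,0]>.25)&(W[...,0]<.6)&(W[...,1]>-.2)&(W[...,1]<.1)],[50,90,99,100]))
hsv=cv2.cvtColor(f,cv2.COLOR_BGR2HSV)
box=np.zeros(g.shape,bool); box[200:345,385:470]=1
tray=(hsv[...,1]<45)&(g>110)&box
n,l,st,_=cv2.connectedComponentsWithStats(tray.astype(np.uint8)); i=1+np.argmax(st[1:,4])
cn=np.argwhere(l==i)[:,::-1]
r=cv2.minAreaRect((onplane(c,cn,.0185)[:,:2]*1000).astype(np.float32)); print("tray rect",r)
for th in (185,195,205):
    p=(g<th)&(g>120)&(hsv[...,1]<45)&box; p[265:]=0
    p=cv2.morphologyEx(p.astype(np.uint8),cv2.MORPH_OPEN,np.ones((5,5)))
    n,l,st,_=cv2.connectedComponentsWithStats(p); i=1+np.argmax(st[1:,4]); print(th,st[i],[np.round(x,1) for x in blob(c,l==i,.03)])
# along-ray height corrected
P=W[l==i]; P=P[~np.isnan(P[:,0])]; A=np.c_[P[:,:2],np.ones(len(P))]; k=np.linalg.lstsq(A,P[:,2],rcond=None)[0]; print(np.degrees(np.arctan(np.hypot(*k[:2]))),np.degrees(np.arctan2(k[1],k[0])),P.mean(0),np.percentile(P[:,2],[3,97]))
cv2.imwrite("pics/c.png",cv2.resize(f[195:345,380:480],(533,800)[:2] if 0 else (400,600),interpolation=cv2.INTER_CUBIC))
```

```text
cover z [0.037794   0.05598125 0.08831423 0.09645443]
tray rect ((499.5639953613281, -386.606201171875), (125.24061584472656, 290.4430236816406), 81.27886199951172)
185 [420 222  26  42 779] [array([ 584.5, -398. ]), np.float64(-14.1), array([106.2,  52.8])]
195 [420 222  26  43 805] [array([ 584. , -398.2]), np.float64(-13.6), array([107.4,  54.1])]
205 [419 222  28  43 842] [array([ 583.7, -398.4]), np.float64(-14.4), array([108.5,  56.2])]
17.073396364478764 -17.059397626691513 [ 0.58369528 -0.39870366  0.02848556] [0.00333646 0.05248216]
```

View pics/c.png

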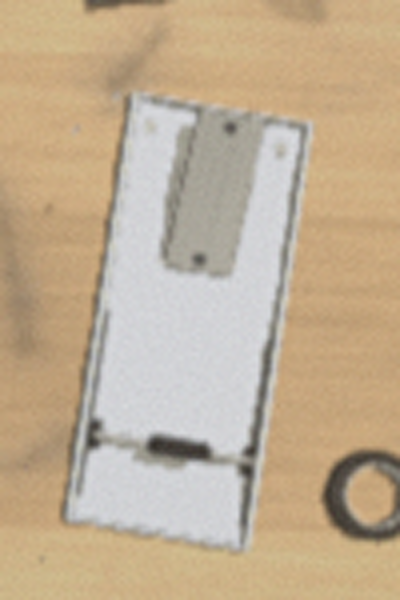

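Run:
```python
from h import *
c=dict(np.load("/tmp/top.npz"))
pt=lambda a: [(a[0]+.5)/4-.5+380,(a[1]+.5)/4-.5+195]
def w(a,z): return onplane(c,[pt(a)],z)[0]*1000
T=[w(a,.0185) for a in [(131,92),(313,122),(248,550),(64,519)]]
print("tray corners",np.round(T,1)); t=np.mean(T,0); print("centre",t)
ax=(T[0]+T[1]-T[2]-T[3])[:2]; L=np.hypot(*ax)/2; ax/=np.hypot(*ax); ay=np.array([-ax[1],ax[0]]); print("len",L,"yaw",np.degrees(np.arctan2(ax[1],ax[0])), "width",[(T[0]-T[1])[:2]@ay,(T[3]-T[2])[:2]@ay])
for nm,a,z in [("UL",(198,108),.0527),("UR",(264,115),.0527),("LR",(232,276),.0115),("LL",(163,269),.0115),("hU",(231,127),.048),("hL",(199,260),.015),("divTop",(180,446),.057)]:
    p=w(a,z)[:2]-t[:2]; print(nm,"tray frame",np.round([p@ax,p@ay],1))
```

```text
tray corners [[ 651.3 -347.5   18.5]
 [ 633.6 -470.    18.5]
 [ 348.4 -425.7   18.5]
 [ 366.3 -304.3   18.5]]
centre [ 499.91141695 -386.8645935    18.5       ]
len 288.45666566322217 yaw -8.724069066710962 width [np.float64(123.72637068963358), np.float64(122.73660628228255)]
UL tray frame [134.6  22.4]
UR tray frame [137.5 -21. ]
LR tray frame [ 33.7 -25.3]
LL tray frame [30.4 21. ]
hU tray frame [126.8  -1.8]
hL tray frame [40.1 -1.1]
divTop tray frame [-85.    1.3]
```

Request:
servo_tool([
  {"x": -35, "y": -16, "hand": 56},
  {"x": -35, "y": -16},
  {"x": -35, "y": -16},
  {"x": -35, "y": -16},
  {"x": -35, "y": -16},
  {"x": -35, "y": -16},
  {"x": -35, "y": -16},
  {"x": -35, "y": -16},
  {"x": -35, "y": -16},
  {"x": -35, "y": -16},
  {"x": -35, "y": -16},
  {"x": -34, "y": -16},
  {"twist": -0.135, "z": 24},
  {"twist": -0.135, "z": 24},
  {"twist": -0.135, "z": 24},
  {"twist": -0.135, "z": 24},
  {"twist": -0.135, "z": 24},
  {},
])

```text
schema error: expected keys x, y, z, twist, hand
```

Run:
```python
from h import *
goto([579.4,219.9,15],12.2); s=monitor.read_state(); print(s["joints"],s["opening"])
```

```text
tcp [291.9 580.8 231.3] shift tool [-418.9 -193.3  216.3]
cur x-axis 153.31 twist rad (tool z down => minus) -0.6787
[-1.2040014   0.39838432  0.04513599  1.53661762 -0.01870785  1.20692047
 -0.05071086] 1.0003995722634573
```

All keys are needed in every row.

Request:
servo_tool([
  {"x": -35, "y": -16, "z": 0, "twist": 0, "hand": 56},
  {"x": -35, "y": -16, "z": 0, "twist": 0, "hand": 56},
  {"x": -35, "y": -16, "z": 0, "twist": 0, "hand": 56},
  {"x": -35, "y": -16, "z": 0, "twist": 0, "hand": 56},
  {"x": -35, "y": -16, "z": 0, "twist": 0, "hand": 56},
  {"x": -35, "y": -16, "z": 0, "twist": 0, "hand": 56},
  {"x": -35, "y": -16, "z": 0, "twist": 0, "hand": 56},
  {"x": -35, "y": -16, "z": 0, "twist": 0, "hand": 56},
  {"x": -35, "y": -16, "z": 0, "twist": 0, "hand": 56},
  {"x": -35, "y": -16, "z": 0, "twist": 0, "hand": 56},
  {"x": -35, "y": -16, "z": 0, "twist": 0, "hand": 56},
  {"x": -34, "y": -17, "z": 0, "twist": 0, "hand": 56},
  {"x": 0, "y": 0, "z": 24, "twist": -0.135, "hand": 56},
  {"x": 0, "y": 0, "z": 24, "twist": -0.135, "hand": 56},
  {"x": 0, "y": 0, "z": 24, "twist": -0.135, "hand": 56},
  {"x": 0, "y": 0, "z": 24, "twist": -0.135, "hand": 56},
  {"x": 0, "y": 0, "z": 24, "twist": -0.135, "hand": 56},
  {"x": 0, "y": 0, "z": 0, "twist": 0, "hand": 56},
])

```text
time_s: 3.5
tcp_pos: [0.577, 0.2191, 0.1079]
tcp_rot: [-0.003, -0.104, 0.995, -0.001]
ft_force: [-0.7, -0.3, -0.7]
opening: 0.653
finger_force: 0.0
```

Run:
```python
from h import *
goto([579.4,219.9,15],12.2); s=monitor.read_state(); print(s["joints"],s["opening"])
```

```text
tcp [577.  219.1 107.9] shift tool [-3.2  0.4 92.9]
cur x-axis -168.02 twist rad (tool z down => minus) -0.0039
[-0.5012791   0.4610209   0.09121111  1.74001364 -0.05033629  0.94997442
  1.3899119 ] 0.6532462624564972
```

Request:
servo_tool([
  {"x": -3, "y": 0, "z": 25, "twist": 0, "hand": 54},
  {"x": 0, "y": 0, "z": 25, "twist": 0, "hand": 54},
  {"x": 0, "y": 0, "z": 25, "twist": 0, "hand": 54},
  {"x": 0, "y": 0, "z": 15, "twist": 0, "hand": 54},
  {"x": 0, "y": 0, "z": 5, "twist": 0, "hand": 54},
  {"x": 0, "y": 0, "z": 5, "twist": 0, "hand": 54},
  {"x": 0, "y": 0, "z": 3, "twist": 0, "hand": 54},
  {"x": 0, "y": 0, "z": 0, "twist": 0, "hand": 54},
  {"x": 0, "y": 0, "z": 0, "twist": 0, "hand": 54},
], newtons=25)

```text
time_s: 4.4
tcp_pos: [0.5831, 0.221, 0.0091]
tcp_rot: [0.001, -0.104, 0.995, 0.0]
ft_force: [-0.6, -0.7, -0.4]
opening: 0.633
finger_force: 0.0
```

Request:
servo_tool([
  {"x": 0, "y": 0, "z": 1.5, "twist": 0, "hand": 54},
  {"x": 0, "y": 0, "z": 1.5, "twist": 0, "hand": 54},
  {"x": 0, "y": 0, "z": 0, "twist": 0, "hand": 54},
])

```text
time_s: 4.7
tcp_pos: [0.5825, 0.2207, 0.0052]
tcp_rot: [-0.0, -0.104, 0.995, -0.0]
ft_force: [0.3, -0.2, -0.4]
opening: 0.634
finger_force: 0.0
```

Request:
servo_tool([
  {"x": 3, "y": 0, "z": 1.5, "twist": 0, "hand": 54},
  {"x": 0, "y": 0, "z": 1.5, "twist": 0, "hand": 54},
  {"x": 0, "y": 0, "z": 1, "twist": 0, "hand": 54},
  {"x": 0, "y": 0, "z": 0, "twist": 0, "hand": 54},
  {"x": 0, "y": 0, "z": 0, "twist": 0, "hand": 54},
])

```text
time_s: 5.2
tcp_pos: [0.5797, 0.2202, 0.0013]
tcp_rot: [0.0, -0.104, 0.995, 0.0]
ft_force: [0.2, 0.2, -0.3]
opening: 0.635
finger_force: 0.0
```

Request:
servo_tool([
  {"x": 0, "y": 0, "z": 1.5, "twist": 0, "hand": 54},
  {"x": 0, "y": 0, "z": 1, "twist": 0, "hand": 54},
  {"x": 0, "y": 0, "z": 0, "twist": 0, "hand": 54},
])

```text
time_s: 5.5
tcp_pos: [0.5795, 0.2202, -0.0014]
tcp_rot: [-0.0, -0.104, 0.995, -0.0]
ft_force: [0.9, -0.4, -0.3]
opening: 0.635
finger_force: 0.0
```

Request:
servo_tool([
  {"x": 0, "y": 0, "z": 1, "twist": 0, "hand": 54},
  {"x": 0, "y": 0, "z": 1, "twist": 0, "hand": 54},
  {"x": 0, "y": 0, "z": 0, "twist": 0, "hand": 54},
])

```text
time_s: 5.8
tcp_pos: [0.5795, 0.2202, -0.0033]
tcp_rot: [-0.0, -0.104, 0.995, -0.0]
ft_force: [-0.4, -0.2, 0.6]
opening: 0.63
finger_force: 0.0
```

Request:
servo_tool([
  {"x": 0, "y": 0, "z": 1, "twist": 0, "hand": 54},
  {"x": 0, "y": 0, "z": 0.5, "twist": 0, "hand": 54},
  {"x": 0, "y": 0, "z": 0, "twist": 0, "hand": 54},
])

```text
time_s: 6.1
tcp_pos: [0.5797, 0.2202, -0.0037]
tcp_rot: [-0.0, -0.104, 0.995, 0.0]
ft_force: [-2.8, -0.7, 6.6]
opening: 0.637
finger_force: 3.3
```

Request:
servo_tool([
  {"x": 0, "y": 0, "z": 1, "twist": 0, "hand": 54},
  {"x": 0, "y": 0, "z": 0, "twist": 0, "hand": 54},
])

```text
time_s: 6.3
tcp_pos: [0.5798, 0.2202, -0.0037]
tcp_rot: [-0.0, -0.104, 0.995, 0.0]
ft_force: [-4.9, -1.3, 12.6]
opening: 0.634
finger_force: 6.3
```

Request:
servo_tool([
  {"x": 0, "y": 0, "z": -4.5, "twist": 0, "hand": 54},
  {"x": 0, "y": 0, "z": 0, "twist": 0, "hand": 40},
  {"x": 0, "y": 0, "z": 0, "twist": 0, "hand": 40},
  {"x": 0, "y": 0, "z": 0, "twist": 0, "hand": 40},
  {"x": 0, "y": 0, "z": 0, "twist": 0, "hand": 40},
], newtons=30)

```text
time_s: 6.8
tcp_pos: [0.5804, 0.2204, -0.0001]
tcp_rot: [0.001, -0.105, 0.995, 0.0]
ft_force: [-1.3, -0.4, 7.9]
opening: 0.502
finger_force: 29.7
```

Request:
servo_tool([
  {"x": 0, "y": 0, "z": -10, "twist": 0, "hand": 40},
  {"x": 0, "y": 0, "z": -25, "twist": 0, "hand": 40},
  {"x": 0, "y": 0, "z": -35, "twist": 0, "hand": 40},
  {"x": 0, "y": 0, "z": -35, "twist": 0.12, "hand": 40},
  {"x": 0, "y": 0, "z": -35, "twist": 0.12, "hand": 40},
  {"x": 0, "y": 0, "z": -30, "twist": 0.121, "hand": 40},
  {"x": 0, "y": 0, "z": 0, "twist": 0, "hand": 40},
])

```text
time_s: 7.5
tcp_pos: [0.5825, 0.2213, 0.1737]
tcp_rot: [0.004, 0.076, 0.997, 0.002]
ft_force: [1.3, 0.4, -1.3]
opening: 0.499
finger_force: 31.3
```

Request:
servo_tool([
  {"x": 5, "y": -20, "z": 0, "twist": 0, "hand": 40},
  {"x": 5, "y": -38, "z": 0, "twist": 0, "hand": 40},
  {"x": 5, "y": -38, "z": 0, "twist": 0, "hand": 40},
  {"x": 5, "y": -38, "z": 0, "twist": 0, "hand": 40},
  {"x": 5, "y": -38, "z": 0, "twist": 0, "hand": 40},
  {"x": 5, "y": -38, "z": 0, "twist": 0, "hand": 40},
  {"x": 5, "y": -38, "z": 0, "twist": 0, "hand": 40},
  {"x": 5, "y": -38, "z": 0, "twist": 0, "hand": 40},
  {"x": -12, "y": -38, "z": 0, "twist": 0, "hand": 40},
  {"x": -14, "y": -38, "z": 0, "twist": 0, "hand": 40},
  {"x": -14, "y": -38, "z": 0, "twist": 0, "hand": 40},
  {"x": -14, "y": -38, "z": 0, "twist": 0, "hand": 40},
  {"x": -14, "y": -38, "z": 0, "twist": 0, "hand": 40},
  {"x": -14, "y": -38, "z": 0, "twist": 0, "hand": 40},
  {"x": -14, "y": -38, "z": 0, "twist": 0, "hand": 40},
  {"x": -14, "y": -38, "z": 0, "twist": 0, "hand": 40},
  {"x": 0, "y": -23, "z": 0, "twist": 0, "hand": 40},
  {"x": 0, "y": 0, "z": 0, "twist": 0, "hand": 40},
  {"x": 0, "y": 0, "z": 0, "twist": 0, "hand": 40},
  {"x": 0, "y": 0, "z": 0, "twist": 0, "hand": 40},
])

```text
time_s: 9.5
tcp_pos: [0.5564, -0.3942, 0.1675]
tcp_rot: [-0.001, 0.075, 0.997, 0.001]
ft_force: [0.1, 0.6, -2.3]
opening: 0.505
finger_force: 31.3
```

Run:
```python
from h import *
goto([556.9,-396,60],-8.72); s=monitor.read_state(); print(s["joints"],s["opening"],s["ft_force"])
c=imaging.capture("scene"); cv2.imwrite("pics/d.png",cv2.resize(c["frame"][170:390,280:480],(600,660))[:600])
```

```text
tcp [ 556.4 -394.2  167.5] shift tool [ -0.9  -1.9 107.5]
cur x-axis 171.44 twist rad (tool z down => minus) 0.0027
[ 0.2717361   0.53760161  0.41241426  1.52893833 -0.23101062  1.12575403
  2.15395069] 0.5046982155528728 [ 0.12574782  0.57699056 -2.29811131]
```

View pics/d.png

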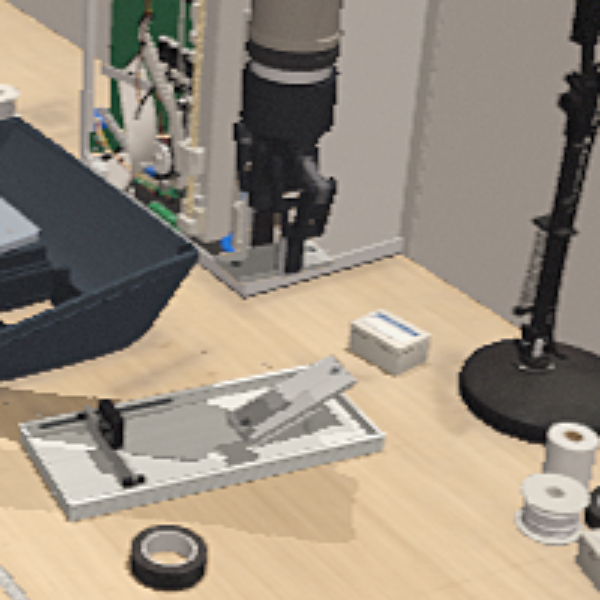

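Request:
servo_tool([
  {"x": -1, "y": -2, "z": 20, "twist": 0.003, "hand": 40},
  {"x": 0, "y": 0, "z": 35, "twist": 0, "hand": 40},
  {"x": 0, "y": 0, "z": 35, "twist": 0, "hand": 40},
  {"x": 0, "y": 0, "z": 20, "twist": 0, "hand": 40},
  {"x": 0, "y": 0, "z": 8, "twist": 0, "hand": 40},
  {"x": 0, "y": 0, "z": 3, "twist": 0, "hand": 40},
  {"x": 0, "y": 0, "z": 0, "twist": 0, "hand": 40},
  {"x": 0, "y": 0, "z": 0, "twist": 0, "hand": 40},
], newtons=22)

```text
time_s: 10.35
tcp_pos: [0.5579, -0.3991, 0.0495]
tcp_rot: [0.001, 0.077, 0.997, -0.001]
ft_force: [-0.8, -0.8, -1.8]
opening: 0.504
finger_force: 31.3
```

Run:
```python
from h import *
goto([556.9,-396,22],-8.72); s=monitor.read_state(); print(s["opening"],s["ft_force"])
```

```text
tcp [ 557.9 -399.1   49.5] shift tool [ 1.6  2.9 27.5]
cur x-axis 171.15 twist rad (tool z down => minus) -0.0022
0.5044165872373743 [-0.83053943 -0.79226301 -1.76170836]
```

Request:
servo_tool([
  {"x": 1.5, "y": 2.5, "z": 2, "twist": -0.002, "hand": 40},
  {"x": 0, "y": 0, "z": 0, "twist": 0, "hand": 40},
  {"x": 0, "y": 0, "z": 0, "twist": 0, "hand": 40},
  {"x": 0, "y": 0, "z": 0, "twist": 0, "hand": 40},
])

```text
time_s: 10.75
tcp_pos: [0.5559, -0.3958, 0.046]
tcp_rot: [0.0, 0.076, 0.997, -0.0]
ft_force: [0.0, 0.6, -2.6]
opening: 0.504
finger_force: 31.3
```

Run:
```python
from h import *
goto([556.9,-396,22],-8.72); s=monitor.read_state(); print(s["finger_force"],s["ft_force"])
c=imaging.capture("scene"); W=cloud(c)
goto([556.9,-396,22],-8.72)
cv2.imwrite("pics/e.png",cv2.resize(c["frame"][240:350,300:450],(750,550),interpolation=cv2.INTER_CUBIC))
```

```text
tcp [ 555.9 -395.8   46. ] shift tool [-1.1 -0.  24. ]
cur x-axis 171.25 twist rad (tool z down => minus) -0.0005
31.329222321510315 [ 0.03413631  0.63963191 -2.62688871]
tcp [ 555.8 -395.8   45.9] shift tool [-1.1  0.  23.9]
cur x-axis 171.24 twist rad (tool z down => minus) -0.0006
```

View pics/e.png

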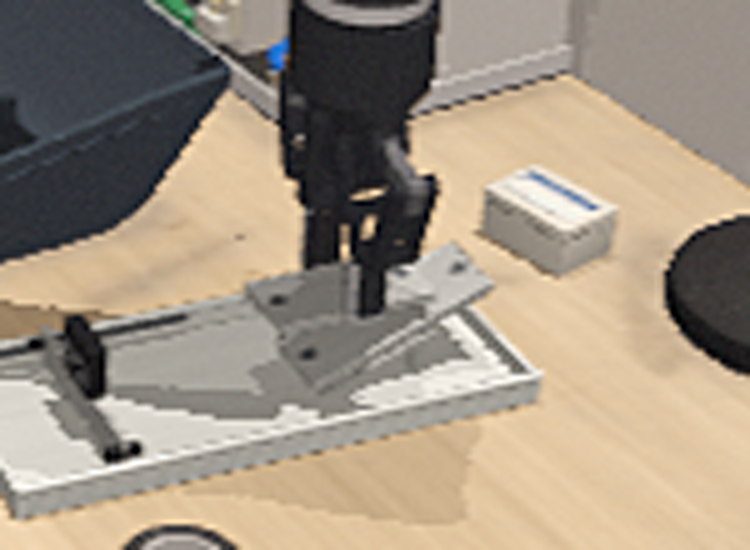

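The level plate is held above the first one, with its -x end at (275,300) and the pad at (370,300). Now I'll lower it so that it pivots onto the slope.

Request:
servo_tool([
  {"x": -1, "y": 0, "z": 3, "twist": 0, "hand": 40},
  {"x": 0, "y": 0, "z": 2, "twist": 0, "hand": 40},
  {"x": 0, "y": 0, "z": 2, "twist": 0, "hand": 40},
  {"x": 0, "y": 0, "z": 2, "twist": 0, "hand": 40},
  {"x": 0, "y": 0, "z": 2, "twist": 0, "hand": 40},
  {"x": 0, "y": 0, "z": 0, "twist": 0, "hand": 40},
])

```text
time_s: 11.4
tcp_pos: [0.557, -0.3957, 0.0351]
tcp_rot: [0.0, 0.076, 0.997, 0.0]
ft_force: [-1.1, 1.3, 2.7]
opening: 0.503
finger_force: 31.6
```

Request:
servo_tool([
  {"x": 0, "y": 0, "z": 2, "twist": 0, "hand": 40},
  {"x": 0, "y": 0, "z": 2, "twist": 0, "hand": 40},
  {"x": 0, "y": 0, "z": 2, "twist": 0, "hand": 40},
  {"x": 0, "y": 0, "z": 0, "twist": 0, "hand": 40},
])

```text
time_s: 11.8
tcp_pos: [0.5563, -0.3955, 0.0282]
tcp_rot: [-0.001, 0.076, 0.997, 0.0]
ft_force: [-2.0, 3.5, 4.0]
opening: 0.495
finger_force: 31.7
```

Request:
servo_tool([
  {"x": 0, "y": 0, "z": 2, "twist": 0, "hand": 40},
  {"x": 0, "y": 0, "z": 1.5, "twist": 0, "hand": 40},
  {"x": 0, "y": 0, "z": 0, "twist": 0, "hand": 40},
])

```text
time_s: 12.1
tcp_pos: [0.5563, -0.3956, 0.0248]
tcp_rot: [-0.0, 0.076, 0.997, 0.0]
ft_force: [-2.1, 3.0, 3.0]
opening: 0.5
finger_force: 31.6
```

Request:
servo_tool([
  {"x": 0, "y": 0, "z": 1.5, "twist": 0, "hand": 40},
  {"x": 0, "y": 0, "z": 0, "twist": 0, "hand": 40},
  {"x": 0, "y": 0, "z": 0, "twist": 0, "hand": 40},
])

```text
time_s: 12.4
tcp_pos: [0.5563, -0.3957, 0.0234]
tcp_rot: [-0.0, 0.076, 0.997, 0.0]
ft_force: [-3.4, 2.4, 2.6]
opening: 0.504
finger_force: 31.6
```

Run:
```python
from h import *
goto([556.9,-396,22],-8.72); s=monitor.read_state(); print(s["finger_force"],s["ft_force"])
c=imaging.capture("scene"); W=cloud(c); 
cv2.imwrite("pics/f.png",cv2.resize(c["frame"][270:340,320:430],(770,490),interpolation=cv2.INTER_CUBIC))
```

```text
tcp [ 556.3 -395.7   23.4] shift tool [-0.6 -0.2  1.4]
cur x-axis 171.25 twist rad (tool z down => minus) -0.0006
31.56527179176919 [-3.37177094  2.42470616  2.56916503]
```

View pics/f.png

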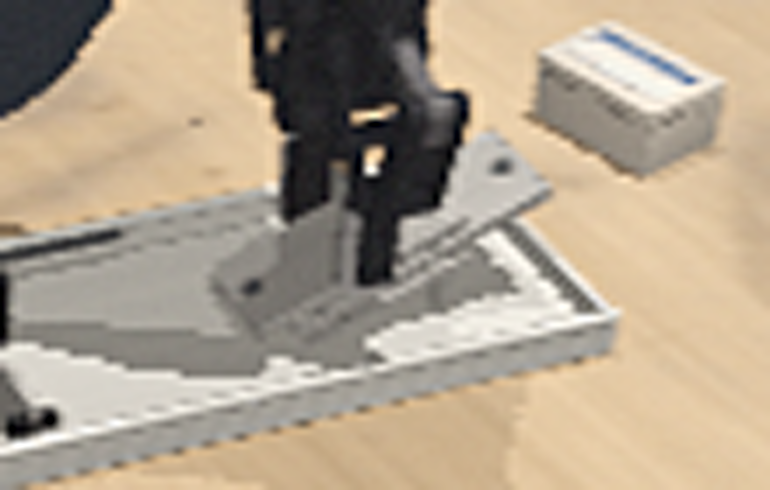

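Request:
servo_tool([
  {"x": 0, "y": 0, "z": 1, "twist": 0, "hand": 40},
  {"x": 0, "y": 0, "z": 0.5, "twist": 0, "hand": 40},
  {"x": 0, "y": 0, "z": 0, "twist": 0, "hand": 40},
])

```text
time_s: 12.75
tcp_pos: [0.5565, -0.3962, 0.0224]
tcp_rot: [-0.0, 0.076, 0.997, -0.0]
ft_force: [-3.3, 1.7, 3.8]
opening: 0.498
finger_force: 31.9
```

Request:
servo_tool([
  {"x": 1, "y": 0, "z": 0.5, "twist": 0, "hand": 40},
  {"x": 0, "y": 0, "z": 0, "twist": 0, "hand": 40},
  {"x": 0, "y": 0, "z": 0, "twist": 0, "hand": 40},
])

```text
time_s: 13.05
tcp_pos: [0.5565, -0.3962, 0.0223]
tcp_rot: [0.001, 0.076, 0.997, -0.0]
ft_force: [-1.3, 3.3, 5.2]
opening: 0.499
finger_force: 32.0
```

Request:
servo_tool([
  {"x": 1, "y": 0, "z": 0.5, "twist": 0, "hand": 40},
  {"x": 0, "y": 0, "z": 0, "twist": 0, "hand": 40},
  {"x": 0, "y": 0, "z": 0, "twist": 0, "hand": 40},
])

```text
time_s: 13.35
tcp_pos: [0.5565, -0.3961, 0.0223]
tcp_rot: [0.002, 0.076, 0.997, -0.001]
ft_force: [-2.0, 1.9, 5.9]
opening: 0.507
finger_force: 32.1
```

Request:
servo_tool([
  {"x": 1, "y": 0, "z": 0.5, "twist": 0, "hand": 40},
  {"x": 1, "y": 0, "z": 0.5, "twist": 0, "hand": 40},
  {"x": 0, "y": 0, "z": 0, "twist": 0, "hand": 40},
])

```text
time_s: 13.65
tcp_pos: [0.5563, -0.3963, 0.0223]
tcp_rot: [0.004, 0.076, 0.997, -0.001]
ft_force: [0.6, 2.1, 7.6]
opening: 0.502
finger_force: 32.2
```

Request:
servo_tool([
  {"x": 0, "y": 0, "z": 0, "twist": 0, "hand": 50},
  {"x": 0, "y": 0, "z": 0, "twist": 0, "hand": 56},
  {"x": 0, "y": 0, "z": 0, "twist": 0, "hand": 56},
  {"x": 0, "y": 0, "z": -10, "twist": 0, "hand": 56},
  {"x": 0, "y": 0, "z": -30, "twist": 0, "hand": 56},
  {"x": 0, "y": 0, "z": -35, "twist": 0, "hand": 56},
  {"x": 20, "y": 45, "z": -20, "twist": 0, "hand": 56},
  {"x": 20, "y": 45, "z": 0, "twist": 0, "hand": 56},
  {"x": 20, "y": 45, "z": 0, "twist": 0, "hand": 56},
  {"x": 0, "y": 20, "z": 0, "twist": 0, "hand": 56},
  {"x": 0, "y": 0, "z": 0, "twist": 0, "hand": 56},
])

```text
time_s: 14.75
tcp_pos: [0.5188, -0.2314, 0.1146]
tcp_rot: [0.0, 0.073, 0.997, 0.001]
ft_force: [0.9, 0.4, -0.2]
opening: 0.653
finger_force: 0.0
```

```bash
cat > m.py <<'E'
from h import *
T=np.array([499.9,-386.9]); a=np.radians(-8.72); ax=np.array([np.cos(a),np.sin(a)]); ay=np.array([-ax[1],ax[0]])
def tray(W): d=W[...,:2]*1000-T; return np.stack([d@ax,d@ay,W[...,2]*1000],-1)
def prof(n,ys=(-12,12)):
    c=imaging.capture(n); P=tray(cloud(c)); 
    for x in range(-60,140,6):
        k=(abs(P[...,0]-x)<3)&(P[...,1]>ys[0])&(P[...,1]<ys[1])&(P[...,2]<120)
        print((x,round(float(np.median(P[...,2][k])),1)) if k.any() else (x,None),end=" ")
    print(); return c
E
python3 - <<'E'
from m import *
goto([556.9,-396,22]); prof("scene"); c=prof("top"); np.savez("/tmp/t1.npz",**{k:np.array(v) for k,v in c.items()})
cv2.imwrite("pics/g.png",cv2.resize(c["frame"][205:305,390:480],(540,600),interpolation=cv2.INTER_CUBIC))
E
```

```text
tcp [ 518.8 -231.4  114.6] shift tool [ -61.7 -157.5   92.2]
(-60, 3.8) (-54, 3.2) (-48, 3.2) (-42, 3.1) (-36, 3.2) (-30, 3.7) (-24, 3.0) (-18, 2.7) (-12, 3.3) (-6, 2.7) (0, 2.3) (6, 2.6) (12, 2.1) (18, 6.7) (24, 10.5) (30, 14.8) (36, 18.4) (42, 22.0) (48, 24.1) (54, 27.3) (60, 27.7) (66, 29.6) (72, 32.4) (78, 35.6) (84, 37.6) (90, 40.0) (96, 41.9) (102, 41.5) (108, 40.2) (114, 40.7) (120, 44.2) (126, 43.7) (132, 26.3) (138, 4.2) 
(-60, 6.0) (-54, 6.1) (-48, 6.2) (-42, 6.1) (-36, 6.3) (-30, 5.2) (-24, 6.9) (-18, 6.5) (-12, 7.8) (-6, 8.0) (0, 6.9) (6, 5.1) (12, 5.1) (18, 13.4) (24, 16.5) (30, 20.0) (36, 21.3) (42, 23.8) (48, 26.7) (54, 29.2) (60, 31.4) (66, 34.1) (72, 35.9) (78, 38.3) (84, 40.7) (90, 41.2) (96, 46.3) (102, 44.1) (108, 42.1) (114, 44.7) (120, 47.7) (126, 48.5) (132, 52.2) (138, 53.4)
```

View pics/g.png

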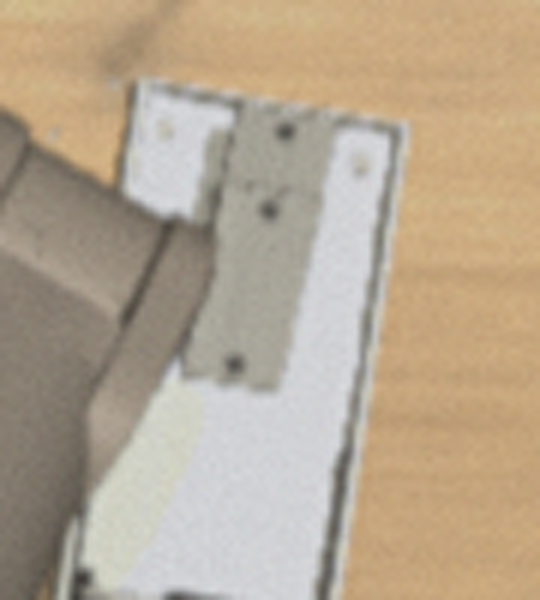

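```bash
cat >> m.py <<'E'
def corners(c,x0,y0,s,lst):
    for nm,(u,v),z in lst:
        p=onplane(c,[[(u+.5)/s-.5+x0,(v+.5)/s-.5+y0]],z/1000)[0][:2]*1000-T; print(nm,np.round([p@ax,p@ay],1),end="; ")
    print()
E
python3 - <<'E'
from m import *
c=dict(np.load("/tmp/t1.npz"))
corners(c,390,205,6,[("UL",(228,183),45.2),("UR",(325,190),45.2),("LR",(278,390),11.5),("LL",(183,376),11.5),("hU",(270,210),41.5),("hL",(235,365),15),("longhU",(287,132),48),("trayTL",(136,80),18.5),("trayTR",(406,125),18.5)])
E
```

```text
UL [100.   19.5]; UR [104.3 -22.9]; LR [ 17.1 -23.2]; LL [16.  19.6]; hU [92.  -1.2]; hL [24.5 -1.8]; longhU [126.3  -2. ]; trayTL [142.9  62.1]; trayTR [143.7 -60.3];
```

Request:
servo_tool([
  {"x": -20, "y": -40, "z": 0, "twist": 0, "hand": 56},
  {"x": -20, "y": -40, "z": 0, "twist": 0, "hand": 56},
  {"x": -20, "y": -40, "z": 0, "twist": 0, "hand": 56},
  {"x": -1, "y": -37, "z": 25, "twist": 0, "hand": 56},
  {"x": 0, "y": 0, "z": 30, "twist": 0, "hand": 56},
  {"x": 0, "y": 0, "z": 0, "twist": 0, "hand": 56},
  {"x": 0, "y": 0, "z": 0, "twist": 0, "hand": 56},
  {"x": 0, "y": 0, "z": 0, "twist": 0, "hand": 56},
  {"x": 0, "y": 0, "z": 0, "twist": 0, "hand": 56},
])

```text
time_s: 15.75
tcp_pos: [0.5558, -0.4002, 0.061]
tcp_rot: [0.001, 0.076, 0.997, -0.001]
ft_force: [-0.3, 0.2, 1.1]
opening: 0.657
finger_force: 0.0
```

Run:
```python
from h import *
goto([556.4,-396.2,23],-8.72)
```

```text
tcp [ 555.8 -400.2   61. ] shift tool [ 0.1  4.1 38. ]
cur x-axis 171.33 twist rad (tool z down => minus) 0.0008
```

Request:
servo_tool([
  {"x": 0, "y": 4, "z": 10, "twist": 0, "hand": 55},
  {"x": 0, "y": 0, "z": 15, "twist": 0, "hand": 55},
  {"x": 0, "y": 0, "z": 8, "twist": 0, "hand": 55},
  {"x": 0, "y": 0, "z": 4, "twist": 0, "hand": 55},
  {"x": 0, "y": 0, "z": 0, "twist": 0, "hand": 55},
  {"x": 0, "y": 0, "z": 0, "twist": 0, "hand": 55},
  {"x": 0, "y": 0, "z": 0, "twist": 0, "hand": 55},
])

```text
time_s: 16.45
tcp_pos: [0.5551, -0.3968, 0.0226]
tcp_rot: [0.0, 0.076, 0.997, -0.0]
ft_force: [0.3, -0.1, -0.3]
opening: 0.643
finger_force: 0.0
```

Run:
```python
from h import *
goto([556.4,-396.2,23],-8.72)
```

```text
tcp [ 555.1 -396.8   22.6] shift tool [-1.2  0.7 -0.4]
cur x-axis 171.24 twist rad (tool z down => minus) -0.0007
```

Request:
servo_tool([
  {"x": 0, "y": 0, "z": -0.5, "twist": 0, "hand": 40},
  {"x": 0, "y": 0, "z": 0, "twist": 0, "hand": 40},
  {"x": 0, "y": 0, "z": 0, "twist": 0, "hand": 40},
  {"x": 0, "y": 0, "z": 0, "twist": 0, "hand": 40},
], newtons=40)

```text
time_s: 16.85
tcp_pos: [0.5552, -0.3967, 0.0234]
tcp_rot: [0.001, 0.076, 0.997, -0.0]
ft_force: [-0.9, 1.0, 4.8]
opening: 0.495
finger_force: 41.2
```

Request:
servo_tool([
  {"x": 1, "y": 0, "z": 0.4, "twist": 0, "hand": 40},
  {"x": 1, "y": 0, "z": 0.4, "twist": 0, "hand": 40},
  {"x": 0, "y": 0, "z": 0, "twist": 0, "hand": 40},
  {"x": 0, "y": 0, "z": 0, "twist": 0, "hand": 40},
])

```text
time_s: 17.25
tcp_pos: [0.5543, -0.3966, 0.023]
tcp_rot: [0.002, 0.076, 0.997, -0.001]
ft_force: [0.0, 1.2, 6.1]
opening: 0.493
finger_force: 41.3
```

Request:
servo_tool([
  {"x": 1, "y": 0, "z": 0.4, "twist": 0, "hand": 40},
  {"x": 1, "y": 0, "z": 0.4, "twist": 0, "hand": 40},
  {"x": 0, "y": 0, "z": 0, "twist": 0, "hand": 40},
  {"x": 0, "y": 0, "z": 0, "twist": 0, "hand": 40},
])

```text
time_s: 17.65
tcp_pos: [0.5524, -0.3964, 0.0222]
tcp_rot: [0.002, 0.076, 0.997, -0.001]
ft_force: [1.8, 0.1, 5.4]
opening: 0.498
finger_force: 41.3
```

Request:
servo_tool([
  {"x": 1, "y": 0, "z": 0.4, "twist": 0, "hand": 40},
  {"x": 0, "y": 0, "z": 0, "twist": 0, "hand": 40},
  {"x": 0, "y": 0, "z": 0, "twist": 0, "hand": 40},
])

```text
time_s: 17.95
tcp_pos: [0.5523, -0.3963, 0.0222]
tcp_rot: [0.002, 0.076, 0.997, -0.001]
ft_force: [1.3, -0.4, 6.3]
opening: 0.494
finger_force: 41.3
```

Request:
servo_tool([
  {"x": 1, "y": 0, "z": 0.4, "twist": 0, "hand": 40},
  {"x": 0, "y": 0, "z": 0, "twist": 0, "hand": 40},
  {"x": 0, "y": 0, "z": 0, "twist": 0, "hand": 40},
])

```text
time_s: 18.25
tcp_pos: [0.552, -0.3963, 0.0221]
tcp_rot: [0.003, 0.076, 0.997, -0.001]
ft_force: [2.7, 0.2, 5.8]
opening: 0.498
finger_force: 41.3
```

Request:
servo_tool([
  {"x": 0, "y": 0, "z": 0, "twist": 0, "hand": 48},
  {"x": 0, "y": 0, "z": 0, "twist": 0, "hand": 54},
  {"x": 0, "y": 0, "z": 0, "twist": 0, "hand": 54},
  {"x": 0, "y": 0, "z": -10, "twist": 0, "hand": 54},
  {"x": 0, "y": 0, "z": -30, "twist": 0, "hand": 54},
  {"x": 0, "y": 0, "z": -40, "twist": 0, "hand": 54},
  {"x": 0, "y": 0, "z": -40, "twist": 0, "hand": 54},
  {"x": 6, "y": 18, "z": -20, "twist": 0, "hand": 54},
  {"x": 13, "y": 36, "z": 0, "twist": 0, "hand": 54},
  {"x": 13, "y": 36, "z": 0, "twist": 0, "hand": 54},
  {"x": 13, "y": 36, "z": 0, "twist": 0, "hand": 54},
  {"x": 13, "y": 36, "z": 0, "twist": 0, "hand": 54},
  {"x": 13, "y": 36, "z": 0, "twist": 0, "hand": 54},
  {"x": 13, "y": 36, "z": 0, "twist": 0, "hand": 54},
  {"x": 13, "y": 36, "z": 0, "twist": 0, "hand": 54},
  {"x": 13, "y": 36, "z": 0, "twist": 0, "hand": 54},
])

```text
time_s: 19.85
tcp_pos: [0.4862, -0.075, 0.1608]
tcp_rot: [0.0, 0.077, 0.997, 0.0]
ft_force: [0.4, -0.1, 0.5]
opening: 0.635
finger_force: 0.0
```

Request:
servo_tool([
  {"x": 13, "y": 36, "z": 0, "twist": 0, "hand": 54},
  {"x": 13, "y": 36, "z": 0, "twist": 0, "hand": 54},
  {"x": 13, "y": 36, "z": 0, "twist": 0, "hand": 54},
  {"x": 13, "y": 36, "z": 0, "twist": 0, "hand": 54},
  {"x": 13, "y": 36, "z": 0, "twist": 0, "hand": 54},
  {"x": 13, "y": 36, "z": 0, "twist": 0, "hand": 54},
  {"x": 13, "y": 36, "z": 0, "twist": 0, "hand": 54},
  {"x": 6, "y": 22, "z": 0, "twist": 0, "hand": 54},
  {"x": 0, "y": 0, "z": 0, "twist": 0, "hand": 54},
  {"x": 0, "y": 0, "z": 0, "twist": 0, "hand": 54},
])

```text
time_s: 20.85
tcp_pos: [0.4326, 0.2089, 0.1605]
tcp_rot: [0.0, 0.076, 0.997, -0.0]
ft_force: [0.7, -0.2, -0.4]
opening: 0.631
finger_force: 0.0
```

Run:
```python
from m import *
goto([434.9,208.2,20],3.5); c=prof("top"); np.savez("/tmp/t2.npz",**{k:np.array(v) for k,v in c.items()})
cv2.imwrite("pics/i.png",cv2.resize(c["frame"][205:305,390:480],(540,600),interpolation=cv2.INTER_CUBIC))
```

```text
tcp [432.6 208.9 160.5] shift tool [ -2.3  -0.2 140.5]
cur x-axis 171.27 twist rad (tool z down => minus) -0.2134
(-60, 4.8) (-54, 6.5) (-48, 6.1) (-42, 5.1) (-36, 5.2) (-30, 5.3) (-24, 7.0) (-18, 7.2) (-12, 5.6) (-6, 6.2) (0, 4.6) (6, 7.1) (12, 7.3) (18, 14.6) (24, 15.9) (30, 19.0) (36, 20.9) (42, 23.4) (48, 26.8) (54, 29.5) (60, 31.0) (66, 33.9) (72, 36.2) (78, 37.7) (84, 42.0) (90, 42.7) (96, 44.8) (102, 38.9) (108, 43.3) (114, 45.6) (120, 48.7) (126, 51.5) (132, 53.1) (138, 50.5)
```

View pics/i.png

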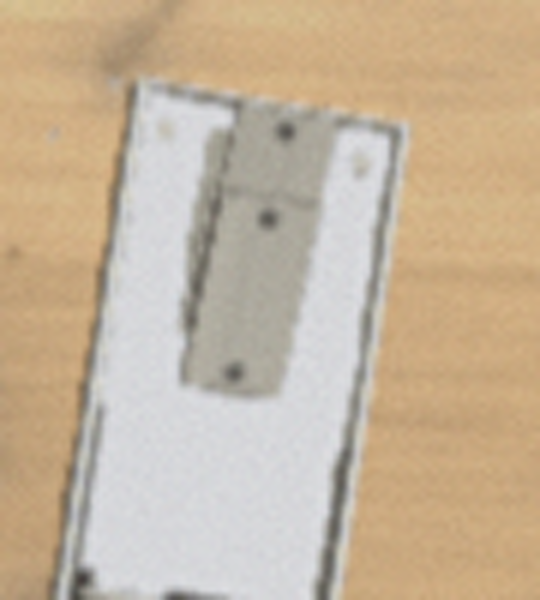

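Both edge steps now match: 18.7 mm at the low end and 37.6 mm at the high end. Plate_mid is seated and plate_long hasn't moved, so I'll pick up the short plate.

Request:
servo_tool([
  {"x": -1, "y": 0, "z": 20, "twist": -0.107, "hand": 54},
  {"x": 0, "y": 0, "z": 30, "twist": -0.107, "hand": 54},
  {"x": 0, "y": 0, "z": 35, "twist": 0, "hand": 54},
  {"x": 0, "y": 0, "z": 35, "twist": 0, "hand": 54},
  {"x": 0, "y": 0, "z": 18, "twist": 0, "hand": 54},
  {"x": 0, "y": 0, "z": 0, "twist": 0, "hand": 54},
  {"x": 0, "y": 0, "z": 0, "twist": 0, "hand": 54},
  {"x": 0, "y": 0, "z": 0, "twist": 0, "hand": 54},
])

```text
time_s: 21.7
tcp_pos: [0.435, 0.2091, 0.0236]
tcp_rot: [0.001, -0.03, 1.0, 0.001]
ft_force: [-0.2, 0.4, 0.2]
opening: 0.628
finger_force: 0.0
```

Run:
```python
from h import *
goto([434.9,208.2,0.8],3.5)
```

```text
tcp [435.  209.1  23.6] shift tool [ 0.2 -1.  22.8]
cur x-axis -176.56 twist rad (tool z down => minus) -0.0011
```

Request:
servo_tool([
  {"x": 0, "y": -1, "z": 6, "twist": 0, "hand": 54},
  {"x": 0, "y": 0, "z": 6, "twist": 0, "hand": 54},
  {"x": 0, "y": 0, "z": 6, "twist": 0, "hand": 54},
  {"x": 0, "y": 0, "z": 4.5, "twist": 0, "hand": 54},
  {"x": 0, "y": 0, "z": 0, "twist": 0, "hand": 54},
  {"x": 0, "y": 0, "z": 0, "twist": 0, "hand": 54},
], newtons=30)

```text
time_s: 22.3
tcp_pos: [0.4335, 0.2082, -0.0005]
tcp_rot: [-0.0, -0.031, 1.0, -0.0]
ft_force: [-0.5, 0.4, 0.6]
opening: 0.633
finger_force: 0.0
```

Request:
servo_tool([
  {"x": 0, "y": 0, "z": 0, "twist": 0, "hand": 40},
  {"x": 0, "y": 0, "z": 0, "twist": 0, "hand": 40},
  {"x": 0, "y": 0, "z": 0, "twist": 0, "hand": 40},
  {"x": 0, "y": 0, "z": 0, "twist": 0, "hand": 40},
])

```text
time_s: 22.7
tcp_pos: [0.4338, 0.2083, 0.0]
tcp_rot: [0.0, -0.031, 1.0, 0.0]
ft_force: [0.1, 0.6, 3.4]
opening: 0.501
finger_force: 30.9
```

Request:
servo_tool([
  {"x": 0, "y": 0, "z": -10, "twist": 0, "hand": 40},
  {"x": 0, "y": 0, "z": -25, "twist": 0, "hand": 40},
  {"x": 0, "y": 0, "z": -35, "twist": 0, "hand": 40},
  {"x": 0, "y": 0, "z": -35, "twist": 0.107, "hand": 40},
  {"x": 0, "y": 0, "z": -35, "twist": 0.106, "hand": 40},
  {"x": 0, "y": 0, "z": -30, "twist": 0, "hand": 40},
  {"x": -3, "y": -20, "z": 0, "twist": 0, "hand": 40},
  {"x": -12, "y": -36, "z": 0, "twist": 0, "hand": 40},
  {"x": -12, "y": -36, "z": 0, "twist": 0, "hand": 40},
  {"x": -12, "y": -36, "z": 0, "twist": 0, "hand": 40},
  {"x": -12, "y": -36, "z": 0, "twist": 0, "hand": 40},
  {"x": -12, "y": -36, "z": 0, "twist": 0, "hand": 40},
  {"x": -12, "y": -36, "z": 0, "twist": 0, "hand": 40},
  {"x": -12, "y": -36, "z": 0, "twist": 0, "hand": 40},
])

```text
time_s: 24.1
tcp_pos: [0.4782, -0.0753, 0.1701]
tcp_rot: [0.0, 0.076, 0.997, 0.0]
ft_force: [-0.4, -0.1, -1.2]
opening: 0.504
finger_force: 30.8
```

Request:
servo_tool([
  {"x": -12, "y": -36, "z": 0, "twist": 0, "hand": 40},
  {"x": -12, "y": -36, "z": 0, "twist": 0, "hand": 40},
  {"x": -12, "y": -36, "z": 0, "twist": 0, "hand": 40},
  {"x": -12, "y": -36, "z": 0, "twist": 0, "hand": 40},
  {"x": -12, "y": -36, "z": 0, "twist": 0, "hand": 40},
  {"x": -12, "y": -36, "z": 0, "twist": 0, "hand": 40},
  {"x": -12, "y": -36, "z": 0, "twist": 0, "hand": 40},
  {"x": -12, "y": -36, "z": 0, "twist": 0, "hand": 40},
  {"x": 0, "y": -20, "z": 20, "twist": 0, "hand": 40},
  {"x": 0, "y": 0, "z": 30, "twist": 0, "hand": 40},
  {"x": 0, "y": 0, "z": 30, "twist": 0, "hand": 40},
  {"x": 0, "y": 0, "z": 20, "twist": 0, "hand": 40},
  {"x": 0, "y": 0, "z": 0, "twist": 0, "hand": 40},
  {"x": 0, "y": 0, "z": 0, "twist": 0, "hand": 40},
  {"x": 0, "y": 0, "z": 0, "twist": 0, "hand": 40},
])

```text
time_s: 25.6
tcp_pos: [0.5278, -0.3936, 0.0716]
tcp_rot: [0.001, 0.076, 0.997, -0.001]
ft_force: [-0.6, 0.0, -1.2]
opening: 0.504
finger_force: 30.8
```

Run:
```python
from h import *
goto([527.2,-392.5,17.5],-8.72)
```

```text
tcp [ 527.8 -393.6   71.6] shift tool [ 1.   1.1 54.1]
cur x-axis 171.31 twist rad (tool z down => minus) 0.0005
```

Request:
servo_tool([
  {"x": 1, "y": 1, "z": 12, "twist": 0, "hand": 40},
  {"x": 0, "y": 0, "z": 12, "twist": 0, "hand": 40},
  {"x": 0, "y": 0, "z": 8, "twist": 0, "hand": 40},
  {"x": 0, "y": 0, "z": 3, "twist": 0, "hand": 40},
  {"x": 0, "y": 0, "z": 0, "twist": 0, "hand": 40},
  {"x": 0, "y": 0, "z": 0, "twist": 0, "hand": 40},
  {"x": 0, "y": 0, "z": 0, "twist": 0, "hand": 40},
])

```text
time_s: 26.3
tcp_pos: [0.5263, -0.392, 0.0351]
tcp_rot: [0.0, 0.076, 0.997, -0.0]
ft_force: [-0.1, -0.5, -1.1]
opening: 0.498
finger_force: 30.8
```

Run:
```python
from h import *
goto([527.2,-392.5,17.5],-8.72)
```

```text
tcp [ 526.3 -392.    35.1] shift tool [-0.9 -0.4 17.6]
cur x-axis 171.3 twist rad (tool z down => minus) 0.0004
```

Request:
servo_tool([
  {"x": 0, "y": -0.4, "z": 2, "twist": 0, "hand": 40},
  {"x": 0, "y": 0, "z": 2, "twist": 0, "hand": 40},
  {"x": 0, "y": 0, "z": 2, "twist": 0, "hand": 40},
  {"x": 0, "y": 0, "z": 2, "twist": 0, "hand": 40},
  {"x": 0, "y": 0, "z": 2, "twist": 0, "hand": 40},
  {"x": 0, "y": 0, "z": 0, "twist": 0, "hand": 40},
])

```text
time_s: 26.9
tcp_pos: [0.5255, -0.3921, 0.0253]
tcp_rot: [-0.0, 0.076, 0.997, 0.0]
ft_force: [-3.0, 2.1, 5.9]
opening: 0.503
finger_force: 32.6
```

Request:
servo_tool([
  {"x": 0, "y": 0, "z": 2, "twist": 0, "hand": 40},
  {"x": 0, "y": 0, "z": 2, "twist": 0, "hand": 40},
  {"x": 0, "y": 0, "z": 1, "twist": 0, "hand": 40},
  {"x": 0, "y": 0, "z": 0, "twist": 0, "hand": 40},
  {"x": 0, "y": 0, "z": 0, "twist": 0, "hand": 40},
])

```text
time_s: 27.4
tcp_pos: [0.5253, -0.3921, 0.0205]
tcp_rot: [-0.0, 0.076, 0.997, 0.0]
ft_force: [-3.3, 1.4, 7.3]
opening: 0.503
finger_force: 33.4
```

Request:
servo_tool([
  {"x": 0, "y": 0, "z": 1, "twist": 0, "hand": 40},
  {"x": 0, "y": 0, "z": 1, "twist": 0, "hand": 40},
  {"x": 0, "y": 0, "z": 0, "twist": 0, "hand": 40},
])

```text
time_s: 27.7
tcp_pos: [0.5254, -0.3922, 0.0185]
tcp_rot: [-0.0, 0.076, 0.997, 0.0]
ft_force: [-2.9, 1.7, 4.7]
opening: 0.499
finger_force: 33.6
```

Request:
servo_tool([
  {"x": 0, "y": 0, "z": 1, "twist": 0, "hand": 40},
  {"x": 0, "y": 0, "z": 0, "twist": 0, "hand": 40},
  {"x": 0, "y": 0, "z": 0, "twist": 0, "hand": 40},
])

```text
time_s: 28.0
tcp_pos: [0.5254, -0.3922, 0.0176]
tcp_rot: [-0.0, 0.076, 0.997, 0.0]
ft_force: [-3.5, 2.1, 6.4]
opening: 0.502
finger_force: 34.0
```

Request:
servo_tool([
  {"x": 0, "y": 0, "z": 1, "twist": 0, "hand": 40},
  {"x": 0, "y": 0, "z": 0, "twist": 0, "hand": 40},
  {"x": 0, "y": 0, "z": 0, "twist": 0, "hand": 40},
])

```text
time_s: 28.3
tcp_pos: [0.5255, -0.3923, 0.0169]
tcp_rot: [-0.0, 0.076, 0.997, 0.0]
ft_force: [-3.0, 1.3, 7.4]
opening: 0.506
finger_force: 34.6
```

Run:
```python
from m import *
goto([527.2,-392.5,17.5],-8.72); prof("scene",(-20,-4))
```

```text
tcp [ 525.5 -392.3   16.9] shift tool [-1.7  0.1 -0.6]
cur x-axis 171.3 twist rad (tool z down => minus) 0.0004
(-60, 2.2) (-54, 2.6) (-48, 2.3) (-42, 4.1) (-36, 2.3) (-30, 2.0) (-24, 2.0) (-18, 3.6) (-12, 3.0) (-6, 2.9) (0, 11.4) (6, 16.1) (12, 19.5) (18, 21.1) (24, 16.1) (30, -596.2) (36, -297.9) (42, None) (48, 30.7) (54, 33.1) (60, 34.0) (66, 31.3) (72, 31.2) (78, 34.6) (84, 37.2) (90, 38.3) (96, 39.7) (102, 35.2) (108, 38.8) (114, 41.1) (120, 43.2) (126, 44.4) (132, 4.6) (138, 5.1)
```

Request:
servo_tool([
  {"x": 0.5, "y": 0, "z": 1, "twist": 0, "hand": 40},
  {"x": 0, "y": 0, "z": 0, "twist": 0, "hand": 40},
  {"x": 0, "y": 0, "z": 0, "twist": 0, "hand": 40},
])

```text
time_s: 28.65
tcp_pos: [0.5255, -0.3923, 0.0165]
tcp_rot: [0.0, 0.076, 0.997, 0.0]
ft_force: [-4.3, 2.7, 10.9]
opening: 0.496
finger_force: 35.1
```

Request:
servo_tool([
  {"x": 1, "y": 0, "z": 1, "twist": 0, "hand": 40},
  {"x": 0, "y": 0, "z": 0, "twist": 0, "hand": 40},
  {"x": 0, "y": 0, "z": 0, "twist": 0, "hand": 40},
])

```text
time_s: 28.95
tcp_pos: [0.5255, -0.3923, 0.0165]
tcp_rot: [0.001, 0.076, 0.997, 0.0]
ft_force: [-3.8, 3.2, 13.2]
opening: 0.499
finger_force: 35.5
```

Run:
```python
from m import *
goto([527.2,-392.5,17.5],-8.72); prof("scene",(-20,-4))
```

```text
tcp [ 525.5 -392.3   16.5] shift tool [-1.7  0.1 -1. ]
cur x-axis 171.31 twist rad (tool z down => minus) 0.0006
(-60, 2.5) (-54, 4.1) (-48, 2.9) (-42, 2.4) (-36, 3.9) (-30, 2.7) (-24, 2.2) (-18, 2.9) (-12, 2.8) (-6, 5.2) (0, 12.0) (6, 108.3) (12, 16.1) (18, 19.3) (24, 18.5) (30, -592.5) (36, 1.2) (42, None) (48, 32.4) (54, 32.9) (60, 33.3) (66, 30.7) (72, 32.4) (78, 35.0) (84, 36.3) (90, 38.7) (96, 39.3) (102, 39.0) (108, 37.0) (114, 38.9) (120, 42.0) (126, 46.6) (132, 3.7) (138, 3.1)
```

Request:
servo_tool([
  {"x": -1.5, "y": 0, "z": -2, "twist": 0, "hand": 40},
  {"x": 0, "y": 0, "z": 0, "twist": 0, "hand": 50},
  {"x": 0, "y": 0, "z": 0, "twist": 0, "hand": 54},
  {"x": 0, "y": 0, "z": 0, "twist": 0, "hand": 54},
  {"x": 0, "y": 0, "z": 0, "twist": 0, "hand": 54},
])

```text
time_s: 29.5
tcp_pos: [0.526, -0.3919, 0.0153]
tcp_rot: [-0.0, 0.076, 0.997, 0.0]
ft_force: [0.1, 0.6, -0.1]
opening: 0.634
finger_force: 0.0
```

Run:
```python
from m import *
goto([525.5,-392.3,17.5],-8.72); prof("scene",(-20,-4))
```

```text
tcp [ 526.  -391.9   15.3] shift tool [ 0.4 -0.5 -2.2]
cur x-axis 171.31 twist rad (tool z down => minus) 0.0006
(-60, 2.0) (-54, 2.5) (-48, 2.6) (-42, 2.7) (-36, 3.2) (-30, 4.1) (-24, 2.8) (-18, 2.7) (-12, 3.1) (-6, 5.7) (0, 10.6) (6, 15.5) (12, 52.6) (18, 19.9) (24, 19.6) (30, -588.9) (36, None) (42, None) (48, 29.2) (54, None) (60, None) (66, 28.3) (72, 31.7) (78, 33.7) (84, 39.0) (90, 38.8) (96, 40.2) (102, 37.2) (108, 33.1) (114, 40.2) (120, 4.6) (126, 44.7) (132, 46.8) (138, 3.6)
```

Now I'll regrip without pressing down and draw the plate down the slope until it stops.

Request:
servo_tool([
  {"x": 0, "y": -0.5, "z": -2.5, "twist": 0, "hand": 54},
  {"x": 0, "y": 0, "z": 0, "twist": 0, "hand": 54},
  {"x": 0, "y": 0, "z": 0, "twist": 0, "hand": 40},
  {"x": 0, "y": 0, "z": 0, "twist": 0, "hand": 40},
  {"x": 0, "y": 0, "z": 0, "twist": 0, "hand": 40},
  {"x": 0, "y": 0, "z": 0, "twist": 0, "hand": 40},
], newtons=40)

```text
time_s: 30.15
tcp_pos: [0.526, -0.3927, 0.0186]
tcp_rot: [0.0, 0.076, 0.997, -0.0]
ft_force: [-0.5, 0.4, 3.6]
opening: 0.496
finger_force: 40.5
```

Request:
servo_tool([
  {"x": 1, "y": 0, "z": 0.4, "twist": 0, "hand": 40},
  {"x": 1, "y": 0, "z": 0.4, "twist": 0, "hand": 40},
  {"x": 0, "y": 0, "z": 0, "twist": 0, "hand": 40},
  {"x": 0, "y": 0, "z": 0, "twist": 0, "hand": 40},
])

```text
time_s: 30.55
tcp_pos: [0.5255, -0.3927, 0.0184]
tcp_rot: [0.002, 0.076, 0.997, -0.001]
ft_force: [0.9, 0.1, 4.9]
opening: 0.495
finger_force: 40.6
```

Request:
servo_tool([
  {"x": 1, "y": 0, "z": 0.4, "twist": 0, "hand": 40},
  {"x": 1, "y": 0, "z": 0.4, "twist": 0, "hand": 40},
  {"x": 0, "y": 0, "z": 0, "twist": 0, "hand": 40},
  {"x": 0, "y": 0, "z": 0, "twist": 0, "hand": 40},
])

```text
time_s: 30.95
tcp_pos: [0.5249, -0.3927, 0.0182]
tcp_rot: [0.003, 0.076, 0.997, -0.001]
ft_force: [3.4, 0.5, 7.0]
opening: 0.492
finger_force: 40.7
```

Request:
servo_tool([
  {"x": 1, "y": 0, "z": 0.4, "twist": 0, "hand": 40},
  {"x": 1, "y": 0, "z": 0.4, "twist": 0, "hand": 40},
  {"x": 0, "y": 0, "z": 0, "twist": 0, "hand": 40},
  {"x": 0, "y": 0, "z": 0, "twist": 0, "hand": 40},
])

```text
time_s: 31.35
tcp_pos: [0.5239, -0.3927, 0.018]
tcp_rot: [0.004, 0.075, 0.997, -0.001]
ft_force: [3.8, 0.4, 7.6]
opening: 0.499
finger_force: 40.8
```

Request:
servo_tool([
  {"x": 0, "y": 0, "z": 0, "twist": 0, "hand": 48},
  {"x": 0, "y": 0, "z": 0, "twist": 0, "hand": 54},
  {"x": 0, "y": 0, "z": 0, "twist": 0, "hand": 54},
  {"x": 0, "y": 0, "z": -10, "twist": 0, "hand": 54},
  {"x": 0, "y": 0, "z": -30, "twist": 0, "hand": 54},
  {"x": 0, "y": 0, "z": -40, "twist": 0, "hand": 54},
  {"x": 25, "y": 15, "z": -20, "twist": 0, "hand": 54},
  {"x": 35, "y": 20, "z": 0, "twist": 0, "hand": 54},
  {"x": 35, "y": 20, "z": 0, "twist": 0, "hand": 54},
  {"x": 15, "y": 20, "z": 0, "twist": 0, "hand": 54},
  {"x": 0, "y": 0, "z": 0, "twist": 0, "hand": 54},
])

```text
time_s: 32.45
tcp_pos: [0.4203, -0.2978, 0.1158]
tcp_rot: [-0.001, 0.075, 0.997, 0.002]
ft_force: [0.3, 0.0, 0.1]
opening: 0.631
finger_force: 0.0
```

Run:
```python
from m import *
goto([416,-374,60]); c=prof("top"); np.savez("/tmp/t3.npz",**{k:np.array(v) for k,v in c.items()}); prof("scene",(-20,-4))
cv2.imwrite("pics/j.png",cv2.resize(c["frame"][205:305,390:480],(540,600),interpolation=cv2.INTER_CUBIC))
```

```text
tcp [ 420.3 -297.8  115.8] shift tool [ -7.3 -76.2  55.5]
(-60, None) (-54, None) (-48, None) (-42, None) (-36, None) (-30, None) (-24, None) (-18, None) (-12, None) (-6, 12.3) (0, 17.3) (6, 17.8) (12, 21.6) (18, 22.1) (24, 24.3) (30, 27.4) (36, 29.9) (42, 31.9) (48, 34.8) (54, 35.6) (60, 33.0) (66, 33.3) (72, 36.8) (78, 39.7) (84, 39.7) (90, 43.7) (96, 44.3) (102, 40.7) (108, 43.5) (114, 44.3) (120, 47.3) (126, 49.1) (132, 52.7) (138, 51.6) 
(-60, 2.0) (-54, 3.1) (-48, 2.5) (-42, 4.4) (-36, 3.6) (-30, 2.4) (-24, 2.9) (-18, 3.1) (-12, 4.0) (-6, 10.0) (0, 12.9) (6, 15.1) (12, 17.4) (18, 18.7) (24, 21.5) (30, -583.9) (36, 26.4) (42, 28.8) (48, 30.7) (54, 32.8) (60, 30.2) (66, 31.3) (72, 33.1) (78, 34.2) (84, 36.3) (90, 37.7) (96, 39.0) (102, 37.9) (108, 20.3) (114, 42.0) (120, 41.7) (126, 45.6) (132, 3.9) (138, 3.8)
```

View pics/j.png

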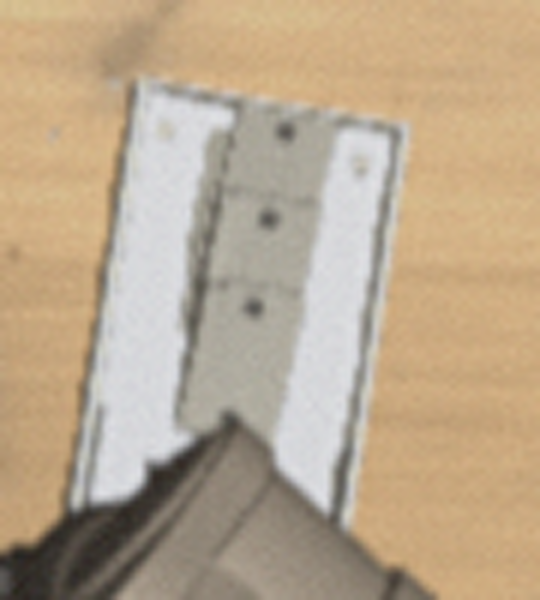

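Run:
```python
from m import *
c=dict(np.load("/tmp/t3.npz"))
corners(c,390,205,6,[("hS",(253,307),34),("hM",(268,218),41.5),("hL",(287,132),48),("S lower",(227,430),11.5),("S UL",(205,285),37.7),("S UR",(302,295),37.7),("M UL",(222,188),45.2),("M UR",(318,203),45.2)])
```

```text
hS [49.3 -1.9]; hM [88.3 -0.9]; hL [126.3  -2. ]; S lower [-4.4 -3.4]; S UL [54.8 21.2]; S UR [ 57.8 -21.5]; M UL [97.4 21.8]; M UR [ 98.1 -20.7];
```

Request:
servo_tool([
  {"x": -3, "y": -25, "z": 0, "twist": 0, "hand": 56},
  {"x": -4, "y": -30, "z": 10, "twist": 0, "hand": 56},
  {"x": 0, "y": -21, "z": 20, "twist": 0, "hand": 56},
  {"x": 0, "y": 0, "z": 10, "twist": 0, "hand": 56},
  {"x": 0, "y": 0, "z": 0, "twist": 0, "hand": 56},
  {"x": 0, "y": 0, "z": 0, "twist": 0, "hand": 56},
  {"x": 0, "y": 0, "z": 0, "twist": 0, "hand": 56},
], newtons=25)

```text
time_s: 33.25
tcp_pos: [0.419, -0.3766, 0.0764]
tcp_rot: [0.001, 0.075, 0.997, -0.0]
ft_force: [-0.5, 0.2, 0.7]
opening: 0.655
finger_force: 0.0
```

Run:
```python
from m import *
goto([415.7,-375,38],-8.72)
c=imaging.capture("scene")
cv2.imwrite("pics/k.png",cv2.resize(c["frame"][250:350,290:420],(780,600),interpolation=cv2.INTER_CUBIC))
```

```text
tcp [ 419.  -376.6   76.4] shift tool [ 3.6  1.1 38.4]
cur x-axis 171.39 twist rad (tool z down => minus) 0.0019
```

View pics/k.png

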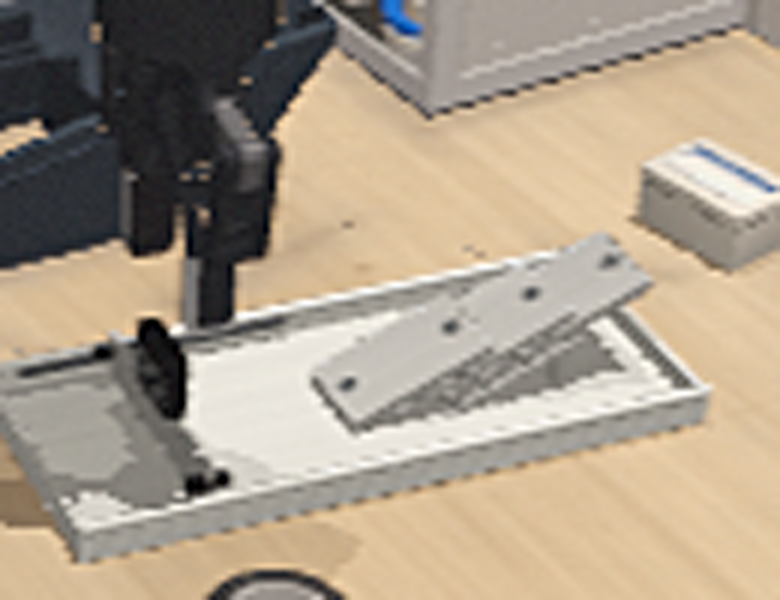

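The fan lies as shingles from (350,400) to (610,250), and the block is at (162,370). I've used all ten views, so the rest goes by numbers. Next I'll grip the divider block.

Request:
servo_tool([
  {"x": 3.5, "y": 1, "z": 8, "twist": 0, "hand": 56},
  {"x": 0, "y": 0, "z": 12, "twist": 0, "hand": 56},
  {"x": 0, "y": 0, "z": 12, "twist": 0, "hand": 56},
  {"x": 0, "y": 0, "z": 6, "twist": 0, "hand": 56},
  {"x": 0, "y": 0, "z": 0, "twist": 0, "hand": 56},
  {"x": 0, "y": 0, "z": 0, "twist": 0, "hand": 56},
])

```text
time_s: 33.9
tcp_pos: [0.4146, -0.3757, 0.0375]
tcp_rot: [-0.0, 0.076, 0.997, 0.0]
ft_force: [0.5, 0.1, -0.8]
opening: 0.656
finger_force: 0.0
```

Request:
servo_tool([
  {"x": 0, "y": 0, "z": 0, "twist": 0, "hand": 30},
  {"x": 0, "y": 0, "z": 0, "twist": 0, "hand": 30},
  {"x": 0, "y": 0, "z": 0, "twist": 0, "hand": 30},
  {"x": 0, "y": 0, "z": 0, "twist": 0, "hand": 30},
  {"x": 0, "y": 0, "z": 0, "twist": 0, "hand": 30},
])

```text
time_s: 34.4
tcp_pos: [0.4154, -0.3746, 0.0384]
tcp_rot: [0.0, 0.076, 0.997, 0.001]
ft_force: [0.1, 3.5, 5.4]
opening: 0.413
finger_force: 26.0
```

Request:
servo_tool([
  {"x": -3, "y": 0.5, "z": -0.5, "twist": 0, "hand": 30},
  {"x": -8, "y": 0, "z": 0, "twist": 0, "hand": 30},
  {"x": -10, "y": 0, "z": 0, "twist": 0, "hand": 30},
  {"x": -10, "y": 0, "z": 0, "twist": 0, "hand": 30},
  {"x": -10, "y": 0, "z": 0, "twist": 0, "hand": 30},
  {"x": -10, "y": 0, "z": 0, "twist": 0, "hand": 30},
  {"x": -10, "y": 0, "z": 0, "twist": 0, "hand": 30},
  {"x": -5, "y": 0, "z": 0, "twist": 0, "hand": 30},
  {"x": 0, "y": 0, "z": 0, "twist": 0, "hand": 30},
  {"x": 0, "y": 0, "z": 0, "twist": 0, "hand": 30},
  {"x": 0, "y": 0, "z": 0, "twist": 0, "hand": 30},
])

```text
time_s: 35.5
tcp_pos: [0.4811, -0.3847, 0.0385]
tcp_rot: [0.001, 0.076, 0.997, 0.0]
ft_force: [2.3, 4.5, 2.9]
opening: 0.417
finger_force: 25.9
```

Run:
```python
from m import *
s=monitor.read_state(); print(tray(s["tcp_pos"]),s["ft_force"]); prof("scene",(-45,-26)); prof("scene",(-20,-4))
```

```text
[-18.88750025  -0.66655542  38.45423443] [2.31522258 4.48391862 2.93270281]
(-60, 4.4) (-54, 4.0) (-48, 3.9) (-42, 3.4) (-36, 3.8) (-30, 89.9) (-24, 56.9) (-18, 48.8) (-12, 59.7) (-6, 8.1) (0, 7.8) (6, 3.6) (12, 4.0) (18, 4.0) (24, 5.2) (30, 4.4) (36, 4.2) (42, 3.7) (48, 6.3) (54, 11.4) (60, 7.9) (66, 5.9) (72, 5.0) (78, 2.9) (84, 6.1) (90, 4.6) (96, 4.3) (102, 2.5) (108, 5.1) (114, 3.6) (120, 4.1) (126, 1.7) (132, 2.7) (138, 3.5) 
(-60, 2.9) (-54, 4.1) (-48, 2.9) (-42, 2.4) (-36, 5.0) (-30, 4.6) (-24, 31.2) (-18, 9.9) (-12, 28.0) (-6, 11.9) (0, 11.1) (6, 14.7) (12, 16.9) (18, 18.9) (24, 18.4) (30, 21.5) (36, 27.2) (42, 27.5) (48, 31.6) (54, 33.4) (60, 32.6) (66, 28.3) (72, 34.1) (78, 35.0) (84, 36.1) (90, 37.1) (96, 41.3) (102, 37.7) (108, 37.5) (114, 40.9) (120, 42.7) (126, 45.2) (132, 47.9) (138, 3.5)
```

Request:
servo_tool([
  {"x": -3, "y": 0, "z": 0, "twist": 0, "hand": 30},
  {"x": -3, "y": 0, "z": 0, "twist": 0, "hand": 30},
  {"x": -2, "y": 0, "z": 0, "twist": 0, "hand": 30},
  {"x": 0, "y": 0, "z": 0, "twist": 0, "hand": 30},
  {"x": 0, "y": 0, "z": 0, "twist": 0, "hand": 30},
])

```text
time_s: 36.1
tcp_pos: [0.4874, -0.3857, 0.0385]
tcp_rot: [-0.0, 0.076, 0.997, 0.001]
ft_force: [0.3, 5.4, 5.8]
opening: 0.417
finger_force: 26.1
```

Request:
servo_tool([
  {"x": -1, "y": 0, "z": 0, "twist": 0, "hand": 30},
  {"x": 0, "y": 0, "z": 0, "twist": 0, "hand": 30},
  {"x": 0, "y": 0, "z": 0, "twist": 0, "hand": 30},
])

```text
time_s: 36.4
tcp_pos: [0.488, -0.3858, 0.0384]
tcp_rot: [-0.001, 0.076, 0.997, 0.001]
ft_force: [-0.4, 5.0, 6.4]
opening: 0.413
finger_force: 26.2
```

Request:
servo_tool([
  {"x": -1, "y": 0, "z": 0, "twist": 0, "hand": 30},
  {"x": 0, "y": 0, "z": 0, "twist": 0, "hand": 30},
  {"x": 0, "y": 0, "z": 0, "twist": 0, "hand": 30},
])

```text
time_s: 36.7
tcp_pos: [0.489, -0.3859, 0.0384]
tcp_rot: [-0.001, 0.076, 0.997, 0.001]
ft_force: [-0.9, 5.5, 7.1]
opening: 0.407
finger_force: 26.2
```

Request:
servo_tool([
  {"x": -1, "y": 0, "z": 0, "twist": 0, "hand": 30},
  {"x": 0, "y": 0, "z": 0, "twist": 0, "hand": 30},
  {"x": 0, "y": 0, "z": 0, "twist": 0, "hand": 30},
])

```text
time_s: 37.0
tcp_pos: [0.49, -0.3861, 0.0385]
tcp_rot: [-0.001, 0.076, 0.997, 0.001]
ft_force: [-1.1, 6.2, 6.4]
opening: 0.413
finger_force: 26.2
```

Request:
servo_tool([
  {"x": -1, "y": 0, "z": 0, "twist": 0, "hand": 30},
  {"x": 0, "y": 0, "z": 0, "twist": 0, "hand": 30},
  {"x": 0, "y": 0, "z": 0, "twist": 0, "hand": 30},
])

```text
time_s: 37.3
tcp_pos: [0.4907, -0.3862, 0.0384]
tcp_rot: [-0.001, 0.076, 0.997, 0.001]
ft_force: [-1.1, 5.5, 8.0]
opening: 0.414
finger_force: 26.2
```

Request:
servo_tool([
  {"x": -1, "y": 0, "z": 0, "twist": 0, "hand": 30},
  {"x": 0, "y": 0, "z": 0, "twist": 0, "hand": 30},
  {"x": 0, "y": 0, "z": 0, "twist": 0, "hand": 30},
])

```text
time_s: 37.6
tcp_pos: [0.4916, -0.3863, 0.0385]
tcp_rot: [-0.001, 0.076, 0.997, 0.001]
ft_force: [-0.7, 5.4, 7.0]
opening: 0.417
finger_force: 26.2
```

Request:
servo_tool([
  {"x": -1, "y": 0, "z": 0, "twist": 0, "hand": 30},
  {"x": 0, "y": 0, "z": 0, "twist": 0, "hand": 30},
  {"x": 0, "y": 0, "z": 0, "twist": 0, "hand": 30},
])

```text
time_s: 37.9
tcp_pos: [0.4925, -0.3865, 0.0384]
tcp_rot: [-0.001, 0.076, 0.997, 0.001]
ft_force: [-1.3, 5.9, 7.6]
opening: 0.415
finger_force: 26.3
```

```bash
cat > tm.py <<'E'
from m import *
import sys
def sub(res,p):
    x,y=p; f=lambda a,b,c:0.5*(a-c)/(a-2*b+c)
    return x+f(*res[y,x-1:x+2]),y+f(*res[y-1:y+2,x])
a=dict(np.load("/tmp/t3.npz"))["frame"]; ims=[imaging.capture("top")["frame"] for _ in range(4)]
b=np.mean(ims,0).astype(np.uint8)
np.save("/tmp/last.npy",b)
for nm,u,v in [("short",432,256),("mid",434,241),("long",437,227)]:
    t=cv2.resize(a[v-5:v+6,u-5:u+6],None,fx=4,fy=4,interpolation=cv2.INTER_CUBIC); w=cv2.resize(b[v-10:v+11,u-10:u+11],None,fx=4,fy=4,interpolation=cv2.INTER_CUBIC)
    r=cv2.matchTemplate(w,t,cv2.TM_CCOEFF_NORMED); p=np.unravel_index(r.argmax(),r.shape)[::-1]
    if 0<p[0]<r.shape[1]-1 and 0<p[1]<r.shape[0]-1: q=sub(r,p)
    else: q=p
    print(nm,"score",round(r.max(),2),"shift mm (right,down)",np.round((np.array(q)-20)/4*2.6,2))
E
python3 tm.py
```

```text
short score 0.59 shift mm (right,down) [-0.28 -3.52]
mid score 0.98 shift mm (right,down) [-0.02 -0.05]
long score 0.99 shift mm (right,down) [-0.07 -0.  ]
```

```bash
cat > ts.py <<'E'
from tm import sub
from m import *
k=cv2.imread("pics/k.png"); c=np.mean([imaging.capture("scene")["frame"] for _ in range(4)],0).astype(np.uint8)
b=cv2.resize(c[250:350,290:420],(780,600),interpolation=cv2.INTER_CUBIC)
for nm,u,v in [("shortU",450,327),("shortL",347,384),("shortcornerR",362,420),("midU",531,293),("longU",608,262)]:
    t=k[v-22:v+23,u-22:u+23]; w=b[v-52:v+53,u-52:u+53]
    r=cv2.matchTemplate(w,t,cv2.TM_CCOEFF_NORMED); p=np.unravel_index(r.argmax(),r.shape)[::-1]
    q=sub(r,p) if 0<p[0]<60 and 0<p[1]<60 else p
    print(nm,"score",round(float(r.max()),2),"shift px/6",np.round(np.array(q)-30,2))
E
python3 ts.py
python3 - <<'E'
from m import *
c=imaging.capture("scene")
# pixels per mm along tray at short hole, scene
def px(p):
    w=np.r_[T+p[0]*ax+p[1]*ay,p[2]]/1000; q=rot(c["attitude"]).T@(w-c["origin"]); return np.array([c["fx"]*q[0]/q[2]+c["cx"]-290,c["fy"]*q[1]/q[2]+c["cy"]-250])*6
for p in [(49,-1,34),(50,-1,34.4),(-5,-22,11.5),(-5,0,40)]: print(p,px(p))
E
```

```text
short score 0.59 shift mm (right,down) [-0.27 -3.52]
mid score 0.98 shift mm (right,down) [ 0.03 -0.07]
long score 0.99 shift mm (right,down) [-0.12  0.01]
shortU score 0.96 shift px/6 [ 4.54 -2.23]
shortL score 0.45 shift px/6 [-2.75 -6.14]
shortcornerR score 0.76 shift px/6 [14.96 23.17]
midU score 0.99 shift px/6 [-0.1   0.05]
longU score 1.0 shift px/6 [-0.06  0.02]
(49, -1, 34) [447.34192722 316.12471938]
(50, -1, 34.4) [449.47069636 314.91238776]
(-5, -22, 11.5) [352.58209089 410.29498176]
(-5, 0, 40) [334.05919447 326.81721217]
```

```bash
cat > hs.py <<'E'
from m import *
def holes():
    caps=[imaging.capture("scene") for _ in range(6)]; c=caps[0]
    g=cv2.GaussianBlur(cv2.cvtColor(np.mean([x["frame"] for x in caps],0).astype(np.uint8),cv2.COLOR_BGR2GRAY),(0,0),.7).astype(float)
    X=[]
    for (u,v),z in [((450,327),34.7),((531,293),42.2),((608,262),49.7)]:
        u0,v0=int(round(u/6+290)),int(round(v/6+250)); w=g[v0-4:v0+5,u0-4:u0+5]; k=np.clip(np.percentile(w,60)-w-12,0,None)
        yy,xx=np.mgrid[v0-4:v0+5,u0-4:u0+5]; p=[(k*xx).sum()/k.sum(),(k*yy).sum()/k.sum()]
        q=onplane(c,[p],z/1000)[0][:2]*1000-T; X.append([q@ax,q@ay])
    X=np.array(X); print("holes",np.round(X,2).tolist(),"steps",np.round(np.diff(X,axis=0),2).tolist())
    D=np.nanmedian([np.where(x["depth"]>0,x["depth"],np.nan) for x in caps],0); c=dict(c); c["depth"]=np.nan_to_num(D); P=tray(cloud(c))
    for nm,lo,hi in [("short",15,52),("mid",62,94),("long",102,130)]:
        k=(P[...,0]>lo)&(P[...,0]<hi)&(abs(P[...,1]+1)<16)&(P[...,2]>8)&(P[...,2]<60); Q=P[k]
        for _ in range(4):
            A=np.c_[Q[:,:2],np.ones(len(Q))]; f=np.linalg.lstsq(A,Q[:,2],rcond=None)[0]; e=abs(A@f-Q[:,2]); Q=Q[e<max(1.5,2*np.median(e))]
        print(nm,len(Q),"slope",round(np.degrees(np.arctan(f[0])),2),"z at mid",round(f[0]*(lo+hi)/2-f[1]+f[2],1),"nominal",round({"short":11.5+5*.404,"mid":11.5-13.7*.404,"long":11.5-32.4*.404}[nm]+.404*(lo+hi)/2,1))
holes()
E
python3 hs.py
```

```text
holes [[48.44, -6.55], [84.95, -6.88], [124.09, -6.48]] steps [[36.5, -0.33], [39.14, 0.41]]
short 100 slope 21.28 z at mid 24.9 nominal 27.1
mid 87 slope 21.62 z at mid 35.4 nominal 37.5
long 87 slope 21.67 z at mid 42.9 nominal 45.3
```

The divider has met the plate and nudged it back by about 2 mm, so it now lies flat (slope 21.3°, the same as the others) and at its nominal place. I'll release the block and back off.

Request:
servo_tool([
  {"x": 0, "y": 0, "z": 0, "twist": 0, "hand": 40},
  {"x": 0, "y": 0, "z": 0, "twist": 0, "hand": 50},
  {"x": 0, "y": 0, "z": 0, "twist": 0, "hand": 54},
  {"x": 0, "y": 0, "z": 0, "twist": 0, "hand": 54},
  {"x": 0, "y": 0, "z": -10, "twist": 0, "hand": 54},
  {"x": 0, "y": 0, "z": -30, "twist": 0, "hand": 54},
  {"x": 0, "y": 0, "z": -40, "twist": 0, "hand": 54},
  {"x": 20, "y": 20, "z": -40, "twist": 0, "hand": 54},
  {"x": 20, "y": 40, "z": -20, "twist": 0, "hand": 54},
  {"x": 20, "y": 40, "z": 0, "twist": 0, "hand": 54},
  {"x": 0, "y": 40, "z": 0, "twist": 0, "hand": 54},
  {"x": 0, "y": 40, "z": 0, "twist": 0, "hand": 54},
  {"x": 0, "y": 40, "z": 0, "twist": 0, "hand": 54},
  {"x": 0, "y": 40, "z": 0, "twist": 0, "hand": 54},
  {"x": 0, "y": 0, "z": 0, "twist": 0, "hand": 54},
])

```text
time_s: 40.35
tcp_pos: [0.4752, -0.1148, 0.1789]
tcp_rot: [0.001, 0.071, 0.997, 0.002]
ft_force: [0.1, 0.6, -0.9]
opening: 0.631
finger_force: 0.0
```

```bash
python3 hs.py; python3 tm.py
python3 - <<'E'
from m import *
c=imaging.capture("scene"); P=tray(cloud(c))
for lo,hi in [(-45,-26),(26,45),(-20,-4)]:
    print((lo,hi),[(x,round(float(np.nanmax(P[...,2][k])),1)) for x in range(-24,16,3) if (k:=(abs(P[...,0]-x)<1.5)&(P[...,1]>lo)&(P[...,1]<hi)).any()])
c=imaging.capture("top"); o=outline_of("top","divider_grip"); print(o[0]["confidence"] if o else None, [np.round(tray(np.r_[blob(c,x["region"],.03)[0]/1000,0]),1) for x in o[:2]], [blob(c,x["region"],.03)[1:] for x in o[:2]])
E
```

```text
holes [[48.66, -6.6], [84.88, -7.0], [124.08, -6.53]] steps [[36.22, -0.4], [39.2, 0.47]]
short 119 slope 21.83 z at mid 25.0 nominal 27.1
mid 82 slope 21.88 z at mid 35.5 nominal 37.5
long 82 slope 21.94 z at mid 43.1 nominal 45.3
short score 0.95 shift mm (right,down) [ 0.6  -1.67]
mid score 0.98 shift mm (right,down) [-0.01 -0.02]
long score 0.99 shift mm (right,down) [-0.11 -0.01]
(-45, -26) [(-24, 6.9), (-21, 5.9), (-18, 3.1), (-15, 38.9), (-12, 27.1), (-9, 27.2), (-6, 28.1), (3, 16.8), (6, 0.6), (9, 14.9), (12, 18.2), (15, 22.1)]
(26, 45) [(-24, 5.1), (-21, 5.5), (-18, 6.2), (-15, 19.2), (-12, 23.4), (-9, 27.6), (-6, 27.8)]
(-20, -4) [(-24, 3.9), (-21, 3.5), (-18, 4.2), (-15, 53.6), (-12, 56.6), (-9, 55.6), (-6, 56.5), (-3, 55.4), (0, 52.3), (3, 13.4), (6, 16.5), (9, 17.6), (12, 21.7), (15, 21.4)]
0.52 [array([-7.1,  6.7,  0. ])] [(np.float64(82.51679455090586), array([89.66692449, 14.82063582]))]
```

```bash
python3 -c "
from plant import ticket; print(ticket.job_done())"
```

```text
the job is handed in; nothing more can be done
None
```

The fan is built and the job is handed in at about 41 s on the clock: both loose plates lie flat in order on the first, and the divider is up against the last plate's lower edge. By my measurements both lower edges stand on the tray floor, though for the short plate I can only place this to within about 0.3 mm.

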